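Tip a battery pack into its charging dock and switch the charger on

ROBOT

A 6-joint arm with a two-finger parallel gripper is mounted at the origin on the work surface. World frame = base frame: x ahead of the robot, y to its left, z up, the work surface at z = 0. Lengths are in m, angles in rad, forces in N, time in s.
With the tool pointing down it reaches from about 0.275 to 0.825 m from the base axis. Payload 5.2 kg.
Tool frame: the origin (TCP) lies midway between the tips of the shut fingers; the grasp point (between the pads) lies 19 mm behind it; z points along the fingers, y is the direction in which the jaws open and shut (so a half turn about z gives the same grasp; the last joint's range is limited). The gripper opens to 93 mm and grips with 3 to 60 N. Pads are 15 mm wide; open, the fingers measure 128 mm over their backs; the gripper's body (75 mm by 188 mm) begins 65 mm behind the grasp point.
Start: joints at [-0.203, 0.259, 1.535, -0, 1.348, -0.203], TCP at [0.55, 0, 0.219] pointing down, gripper open.
Joint ranges: [-3.14, 3.14], [-0.91, 2.08], [0.19, 2.58], [-1.22, 4.36], [0.22, 2.71], [-3.12, 3.12]. Speed limits (rad/s): [2.57, 2.57, 3.14, 3.14, 3.14, 3.14].

INTERFACE

Orientations are given as [roll, pitch, yaw] about the fixed x, y, z axes, in that order (R = Rz(yaw) Ry(pitch) Rx(roll)).
In Python, from bench import r gives the robot as it stands.
- The arm moves only by the shell command python3 -m inch 'ROWS' [FORCE]. ROWS is JSON, a list of rows, each a list of 3 entries, a list of its own where there are three numbers: the turn, a rotation vector about the world's x, y, z in rad, then the shift along the world's x, y, z in cm, then the closure, from 0 (fully open) to 1 (shut). A call has 1 to 12 rows; each row shifts and turns the commanded pose from where the row before left it; what a row does not reach is not made up. A row lasts 1/8 s, in which the tool goes at most 62.5 mm and 10.7 degrees, less where a joint would pass 70% of its speed; a pose out of reach is approached as far as the arm can. A call with a gripper value outside its range is refused whole. The fingers move at their own pace and stop on an object; FORCE is the grip in N (left out, the last holds). Time passes only in rows, so rows that do not move let the fingers close. It gives the time, the measured TCP pose, the force and the opening at its end, in the units of the state.
- r.get_obs(): the state, without advancing time (a new reading comes with each control period).
- r.grab_frame(name): name is "scene" or "side" or "wrist"; returns (picture, depth): 480x640x3 uint8, red, green, blue; 480x640 float32, m along the optical axis (not along the pixel's ray), 0 where there is no reading.
- r.camera_info(name): a dict with "vfov" (degrees; the focal length in pixels is half the picture's height over the tangent of half this angle, whatever the lens; pixels are square), "cx", "cy" (the principal point, pixels), "T" (4x4, takes a point from camera to world coordinates); the wrist camera has in their place "mount" (4x4, takes a point from camera to tool coordinates, whose origin is the TCP and whose axes are the flange's). Camera axes: x right, y down, z forward; pixel columns grow to the right and rows downward; lengths in m; the calibration is good to about 2 mm. The wrist camera is an equidistant fisheye: a pixel r from the principal point sees the ray r / f radians off the axis. A picture is of the moment at which its call begins: read the wrist's pose just before it. camera_info takes no time and is no camera call.
- r.close_job(): hands the job in, once; it reports no verdict.
The state is a dict: "t": time; "qpos": joint angles; "joint_velocities": joint speeds; "tau": joint torques, N m; "eef_pos": TCP position; "tcp_rot": TCP orientation; "wrist_force": force on the tool from outside, world axes, zero at the start; "moment": the same for the moment, N m; "width": finger opening in m.
Only numpy, scipy, OpenCV 4.12 (cv2) and the standard library are available. Lean on these libraries where they do the work, as an engineer would, in place of code of your own. Each camera call takes 0.05 s, during which the arm holds its last target.

TASK

Put the standing battery pack on charge: without lifting it off the dock, tip it over the front edge of the raised bed so that it lies flat and straight between the side rails, contact end leading, then push it along the bed until that end meets the contact head. Only then press the long bar switch on the head near its centre, so that both ends go down evenly, until it is fully down, where it stays. Leave the other things on the desk where they are.

Things in the scene. Friction and masses are not known exactly. Their poses are not given: they have to be found in the camera images.
- dock: fixed charging dock of grey and white plastic, 335 mm long; origin on the desk below the middle of the raised bed's front edge; x runs along it to the contact head, y across, z up. x -100 to 0 mm: flat foot plate, top 6 mm above the desk. 0 to 150 mm: raised bed, top 16 mm above the desk, 125 wide. 150 to 230 mm: contact head, 200 wide, top 50 mm above the desk, carrying the bar switch
- bed_edge (a point): middle of the top of the bed's front edge, a vertical 10 mm step up from the foot plate: the low stop (dock x = 0, 16 mm above the desk). Behind it two side rails, 14 mm high, stand on the bed from x = 10 to 145 mm, 96 mm clear between them
- pack: battery pack, grey with a black band near its top, 46 x 76 x 130 mm (x, y, z), 0.3 to 0.6 kg, standing on the foot plate 3 to 25 mm short of the step, up to 6 mm off the middle line and 0.08 rad askew. Origin: centre of its underside as it stands; z up to the contact end, x roughly the dock's x. Once rightly tipped, its x points straight down and its z along the dock's x
- pack_center (a point): middle of the pack (65 mm above its underside as it stands; 39 mm above the desk when it lies on the bed)
- pack_top (a point): middle of the pack's contact end, the upper end as it stands, with three copper strips; when the pack is home it lies at the contact face
- contact_face (a point): middle of the contact head's flat vertical face, 150 mm along the dock from the step, 38 mm above the desk, with three copper contacts; it is rigid and does not spring
- bar_mid (a point): centre of the top of the long grey ribbed bar switch, 170 mm (across the dock) x 32 mm, on the contact head, 195 mm along the dock from the step; 62 mm above the desk when up, 52 mm when fully down; moves with the bar
- bar_press (a joint): how far the bar is pressed: 0 up, 0.010 m fully down. It resists with about 5 N, has no return spring and stays where it is left
- bar_tilt (a joint): tilt of the bar about the dock's x, rad; 0 level. Pressed off its centre the bar tilts, about 1 rad for each 6 N m (5 N at 40 mm off centre: 0.033 rad), and springs back level when let go. It must stay under 0.035 rad (6 mm between the ends)
- wheel_a: robot wheel lying flat, black tyre with grey hub, 68 mm across, 24 high, close beside the dock; bystander; origin: centre of underside
- wheel_b: a second such wheel, 68 mm across, 24 high, lying apart from the dock; bystander; origin: centre of underside
- beam: white perforated plastic beam, 125 x 25 x 12 mm, lying flat beside the dock; bystander; origin: centre of underside, x along it
- motor: grey motor block, 75 x 50 x 30 mm with a low round boss; bystander; origin: centre of underside
- controller: grey two-handed hand controller, about 110 x 155 mm, 47 high; bystander; origin: middle of underside
- cup: clear plastic cup, 72 mm across, 70 high, standing empty; bystander; origin: centre of underside
Things that resemble listed ones, but are neither listed nor needed, are in the scene too. Leave any brown or yellow look-alike of the pack alone.

How it is judged:
By the outcome, as a careful person would: the job done as asked, in the order asked, and still so for the second after the job is handed in, with the robot touching nothing.
It also fails if it takes over 56 s, if anything falls off the work surface, if the arm or the gripper's body presses on something with over 40 N, if the wrist force passes 120 N, or if a joint passes its speed limit or range.

## Working session

There is one attempt and no reset: what is moved stays moved. The work goes in short steps, Python scripts to look and compute and a shell command to move; the robot and the scene stay as the last step left them, time stands still between calls to the robot, and variables do not carry over. Pictures are saved under pics/ and viewed, and the job is handed in when it is done.

```bash
ls; mkdir -p pics
cat > h.py <<'E'
import numpy as np, cv2
from bench import r
def snap(name, fn):
    o=r.get_obs(); im,d=r.grab_frame(name)
    cv2.imwrite('pics/'+fn+'.png', im[:,:,::-1]); np.savez('pics/'+fn+'.npz',im=im,d=d,pos=o['eef_pos'],rot=o['tcp_rot'])
    return im,d
def f(ci): return 240/np.tan(np.radians(ci['vfov'])/2)
def cloud(name,d):
    ci=r.camera_info(name); F=f(ci); v,u=np.mgrid[0:480,0:640]
    P=np.stack([(u-ci['cx'])/F*d,(v-ci['cy'])/F*d,d],-1)
    T=np.array(ci['T']); return P@T[:3,:3].T+T[:3,3]
E
python3 - <<'E'
from h import *
for n in ['scene','side','wrist']: snap(n,n+'0')
for n in ['scene','side','wrist']: print(n,r.camera_info(n))
print(r.get_obs())
E
```

```text
pics
scene {'vfov': 52.35923511309272, 'cx': 317.24055482354055, 'cy': 245.18420049346426, 'T': array([[ 0.72006128,  0.54444042, -0.43022829,  1.05029009],
       [ 0.69389423, -0.56070124,  0.45180186, -0.5269935 ],
       [ 0.00474966, -0.62385795, -0.78152332,  1.0399653 ],
       [ 0.        ,  0.        ,  0.        ,  1.        ]])}
side {'vfov': 52.04434990038389, 'cx': 322.6237937216941, 'cy': 238.3518334366077, 'T': array([[ 0.99809287, -0.03407442,  0.05147392,  0.45841448],
       [-0.06068358, -0.6944992 ,  0.71692982, -0.81605683],
       [ 0.01131963, -0.71868616, -0.69524245,  0.92021598],
       [ 0.        ,  0.        ,  0.        ,  1.        ]])}
wrist {'vfov': 65.70646984690485, 'cx': 319.21862046523876, 'cy': 234.0650400822907, 'mount': array([[ 1.14323930e-04, -9.68026254e-01, -2.50848877e-01,
         7.01627894e-02],
       [ 9.99999987e-01,  1.38089109e-04, -7.71378914e-05,
        -8.60990370e-04],
       [ 1.09311002e-04, -2.50848865e-01,  9.68026257e-01,
        -1.66530032e-01],
       [ 0.00000000e+00,  0.00000000e+00,  0.00000000e+00,
         1.00000000e+00]])}
{'t': 0.15, 'qpos': array([-2.02812408e-01,  2.59192976e-01,  1.53579940e+00, -2.46591732e-07,
        1.34797531e+00, -2.02783070e-01]), 'joint_velocities': array([ 0.00020219, -0.0042208 , -0.00444652, -0.00098356,  0.00049381,
        0.00197342]), 'tau': array([ 1.84710952e-03, -4.37643743e+01, -2.84233278e+01,  7.19930883e-02,
        3.80130450e-02, -3.72983607e-06]), 'eef_pos': array([5.49604266e-01, 9.79410266e-05, 2.18012272e-01]), 'tcp_rot': array([-3.14024574e+00, -2.76691287e-04,  1.57076686e+00]), 'wrist_force': array([-0.39839838,  0.3043823 , -0.2740326 ]), 'moment': array([-0.02747282, -0.03441968, -0.00842124]), 'width': 0.09303332991142631}
```

View pics/scene0.png

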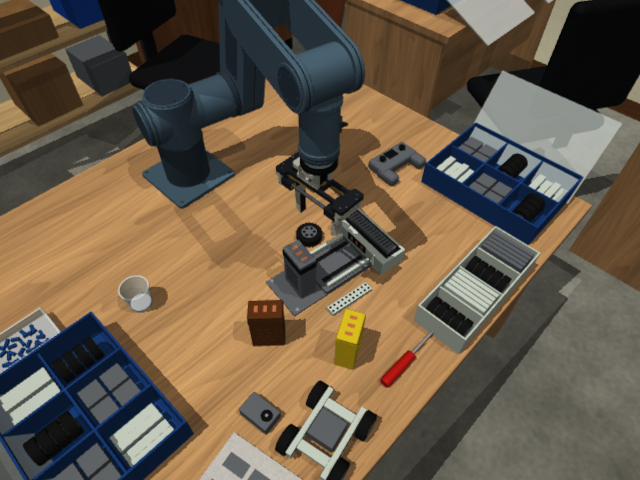

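View pics/side0.png

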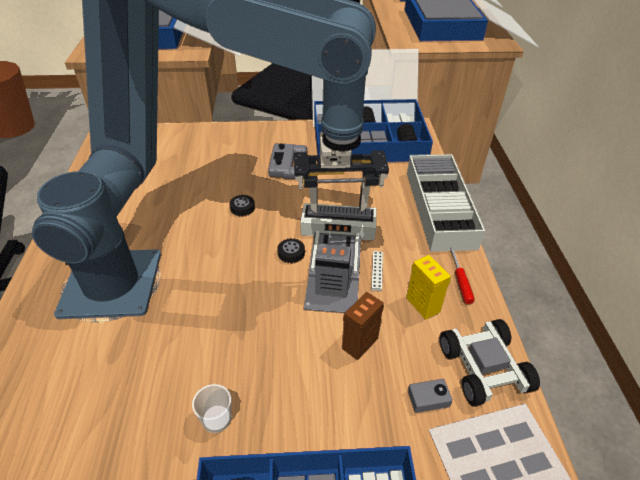

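View pics/wrist0.png

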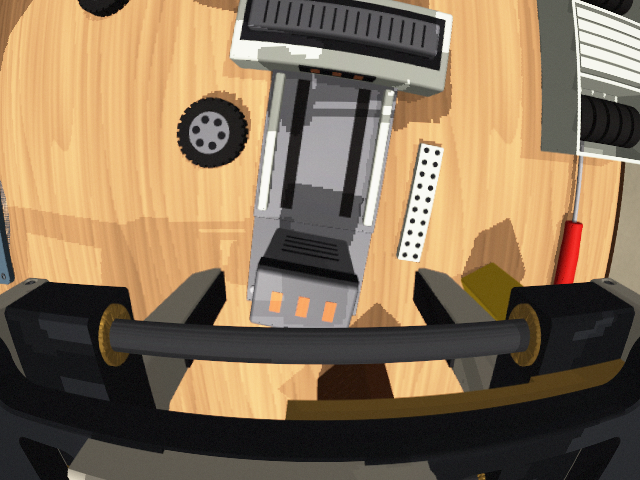

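The scene view shows the pack on the foot plate near (297,265), with the head near (370,240). In the side view the pack is near (335,260). The dock runs roughly along world +y. Next I measure it from depth.

Run:
```python
from h import *
# top-down height/colour maps from scene + side, 1 px = 1 mm ; x 0.35..0.75, y -0.35..0.25
for n in ['scene','side']:
    z=np.load(f'pics/{n}0.npz'); P=cloud(n,z['d']); im=z['im']
    ok=(z['d']>0)
    X,Y,Z=P[...,0],P[...,1],P[...,2]
    print(n,'desk z', np.median(Z[ok&(abs(Z)<.01)]))
    H=np.zeros((600,400,3),np.uint8);C=H.copy()
    m=ok&(X>.35)&(X<.75)&(Y>-.35)&(Y<.25)&(Z<.16)&(Z>-.01)
    i=((.25-Y[m])*1000).astype(int).clip(0,599);j=((X[m]-.35)*1000).astype(int).clip(0,399)
    o=np.argsort(Z[m]);i,j=i[o],j[o]
    C[i,j]=im[m][o][:,::-1]; zz=(Z[m][o]*1000).clip(0,150)
    H[i,j]=cv2.applyColorMap((zz*1.7).astype(np.uint8)[:,None],cv2.COLORMAP_JET)[:,0]
    k=np.ones((3,3));cv2.imwrite(f'pics/top_{n}.png',np.hstack([cv2.dilate(C,k),cv2.dilate(H,k)]))
```

```text
scene desk z -0.000730280628137403
side desk z 0.00018630347765968835
```

View pics/top_scene.png

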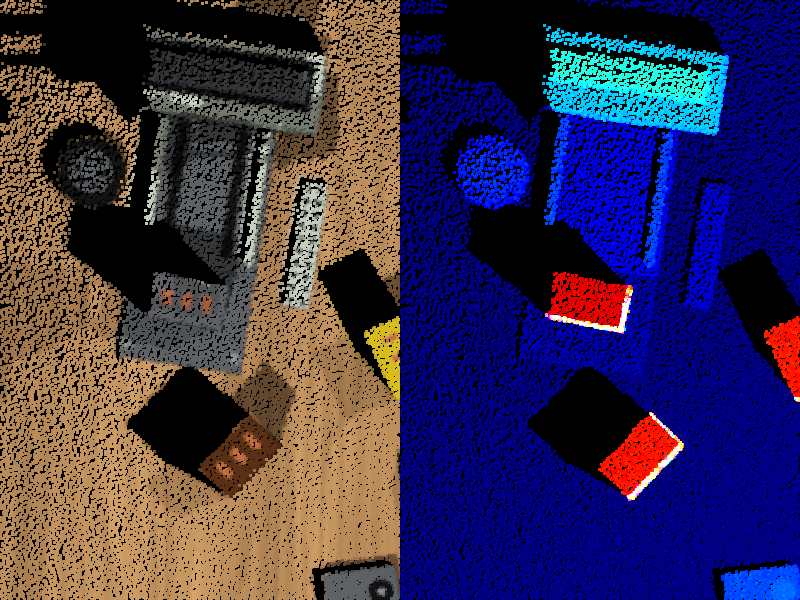

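View pics/top_side.png

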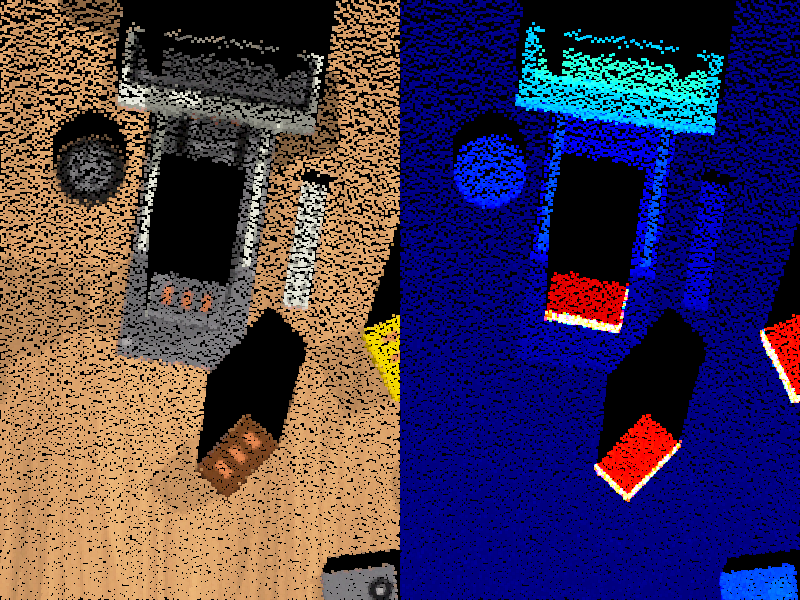

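The height maps show the dock tilted about 8–10° from +y. The pack top is at map pixel (190,300), the head's front edge at y≈0.13, the wheel at (90,170) and the beam at (305,243). Now fits.

Run:
```python
from h import *
from scipy.optimize import least_squares
for n in ['scene','side']:
    z=np.load(f'pics/{n}0.npz'); P=cloud(n,z['d']).reshape(-1,3); ok=z['d'].ravel()>0
    X,Y,Z=P.T
    reg=ok&(X>.45)&(X<.69)&(Y>-.15)&(Y<.25)
    # pack top
    m=ok&(X>.47)&(X<.61)&(Y>-.11)&(Y<.0)&(Z>.128)&(Z<.142)
    p=P[m][:,:2].astype(np.float32)
    print(n,'packtop rect',cv2.minAreaRect(p),'z',np.median(Z[m]),m.sum())
    # rails z 28-31
    m=reg&(Z>.026)&(Z<.034)&(Y<.12)&(Y>-.05)
    q=P[m][:,:2]; c=q.mean(0)
    for s in (-1,1):
        a=q[(q[:,0]-(.555-(-q[:,1]+.05)*.12)-0.0)*s>0]
        l=cv2.fitLine(a.astype(np.float32),cv2.DIST_HUBER,0,.01,.01).ravel(); ang=np.arctan2(l[1],l[0])
        print(' rail',s,len(a),'ang',ang%np.pi,'pt',l[2:])
    # head top z 48-52
    m=reg&(Z>.046)&(Z<.054)&(Y>.1)
    q=P[m]; 
    # front lower edge: for each x bin min y
    xs=np.arange(.49,.66,.004); e=np.array([[x+.002,np.percentile(q[(q[:,0]>=x)&(q[:,0]<x+.004)][:,1],1)] for x in xs if ((q[:,0]>=x)&(q[:,0]<x+.004)).sum()>8])
    l=cv2.fitLine(e.astype(np.float32),cv2.DIST_HUBER,0,.001,.01).ravel(); print(' headfront ang+90',(np.arctan2(l[1],l[0])+np.pi/2)%np.pi,l[2:], 'n',len(e))
    print(' head xrange',q[:,0].min(),q[:,0].max())
    m=reg&(Z>.056)&(Z<.068)&(Y>.1); print(' bar',cv2.minAreaRect(P[m][:,:2].astype(np.float32)),np.median(Z[m]))
    # foot plate outer
    m=reg&(Z>.003)&(Z<.0105)&(Y<-.0)
    print(' foot+',m.sum(), P[m].min(0),P[m].max(0))
```

```text
scene packtop rect ((0.5391746759414673, -0.051912400871515274), (0.046199243515729904, 0.07782342284917831), 78.69381713867188) z 0.1347915559291636 538
 rail -1 112 ang 1.4510747 pt [0.50349015 0.06266123]
 rail 1 163 ang 1.4076241 pt [0.60538715 0.03305088]
 headfront ang+90 1.4247874 [0.584      0.12922738] n 41
 head xrange 0.4957525383863681 0.676457661062427
 bar ((0.5792571902275085, 0.17427991330623627), (0.034435439854860306, 0.16195148229599), 81.10895538330078) 0.06054782235467937
 foot+ 1044 [ 0.45054013 -0.14927318  0.00300518] [ 6.85617661e-01 -4.70458167e-05  1.04985636e-02]
side packtop rect ((0.5367416739463806, -0.050775978714227676), (0.050008248537778854, 0.07607771456241608), 80.08438873291016) z 0.1356934415104144 561
 rail -1 138 ang 1.4260683 pt [0.49802223 0.0421225 ]
 rail 1 144 ang 1.3897618 pt [0.6077546 0.0601011]
 headfront ang+90 1.4241931 [0.5988     0.12610982] n 43
 head xrange 0.46708135123207645 0.6724879864633624
 bar ((0.5710441470146179, 0.17519576847553253), (0.03765401244163513, 0.16811272501945496), 82.64103698730469) 0.06156536282451641
 foot+ 1203 [ 0.45149422 -0.1489785   0.00300035] [ 6.89912506e-01 -1.19164796e-04  1.04805754e-02]
```

```bash
python3 -m inch '[[[0,0,-0.149],[0,-1,1],0],[[0.145,-0.022,0],[-0.3,-1.5,1],0],[[0.145,-0.022,0],[-0.3,-1.5,1],0],[[0.145,-0.022,0],[-0.3,-1.2,0.2],0],[[0.145,-0.021,0],[-0.3,0,0],0],[[0.145,-0.021,0],[0,0,0],0],[[0,0,0],[0,0,0],0]]'
python3 - <<'E'
from h import *
for n in ['scene','side','wrist']: snap(n,n+'1')
print(r.get_obs())
E
```

```text
t: 1.02
eef_pos: [0.5373, -0.0538, 0.2484]
tcp_rot: [-3.134, -0.735, 1.413]
wrist_force: [0.3, -0.6, -0.1]
width: 0.0926
{'t': 1.175, 'qpos': array([-0.72096467,  0.36118047,  1.54591096,  0.59828195,  1.66658017,
       -0.64813186]), 'joint_velocities': array([ 0.01666875, -0.01638949, -0.00382047,  0.00311754,  0.00179551,
       -0.00667108]), 'tau': array([-9.77664068e-01, -4.48679423e+01, -2.46569663e+01,  2.93030843e+00,
        2.26187199e+00,  1.38679086e-02]), 'eef_pos': array([ 0.53816781, -0.05161859,  0.25098374]), 'tcp_rot': array([-3.14109772, -0.73043677,  1.42205559]), 'wrist_force': array([-0.22035628,  0.01224659, -0.00262889]), 'moment': array([-0.27436083,  0.03833078, -0.06038588]), 'width': 0.09275300253087185}
```

View pics/wrist1.png

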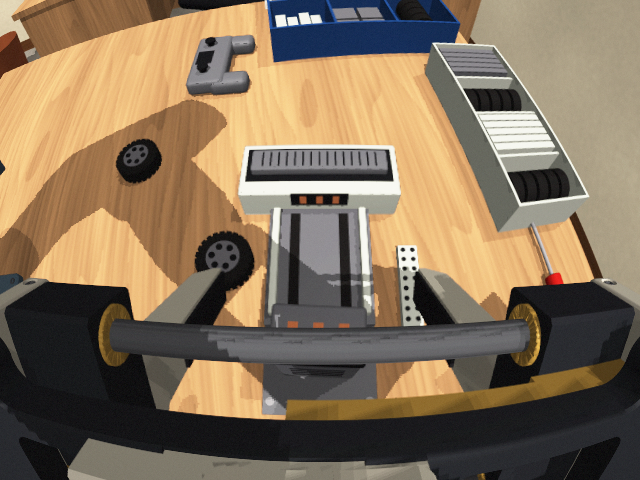

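View pics/side1.png

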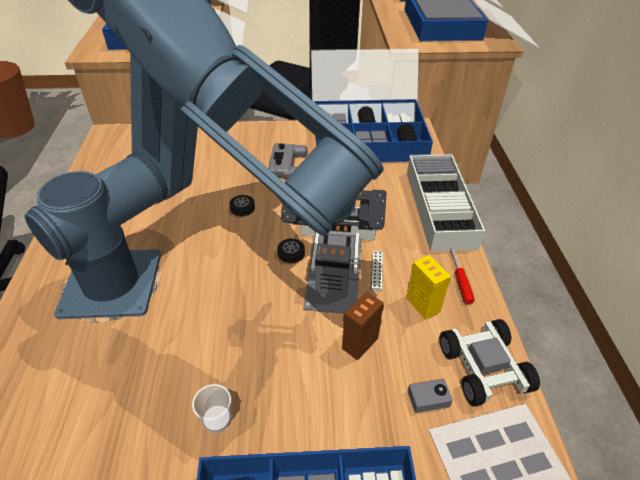

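```bash
cat >> h.py <<'E'
from scipy.spatial.transform import Rotation as Ro
U=np.array([.1482,.989]);V=np.array([-.989,.1482]);O=np.array([.5435,-.0171])
def dock(p): 
    d=np.asarray(p)[...,:2]-O; return np.stack([d@U,d@V],-1)
def wproj(fn,px,z):
    w=np.load('pics/'+fn+'.npz'); ci=r.camera_info('wrist'); F=f(ci)
    px=np.asarray(px,float); a=px-[ci['cx'],ci['cy']]; rr=np.hypot(*a.T); th=rr/F
    k=np.sin(th)/np.maximum(rr,1e-9); ray=np.stack([a[:,0]*k,a[:,1]*k,np.cos(th)],-1)
    M=np.array(ci['mount']); R=Ro.from_euler('xyz',w['rot']).as_matrix()
    c=R@M[:3,3]+w['pos']; D=ray@(R@M[:3,:3]).T
    return c+D*((z-c[2])/D[:,2])[:,None]
E
python3 - <<'E'
from h import *
# fine pack-top: points of top faces, both views of now
for n in ['scene1','side1','scene0','side0']:
    z=np.load(f'pics/{n}.npz'); P=cloud(n[:-1],z['d']); im=z['im'].astype(int)
    cu=(im[...,0]>im[...,2]*1.5)&(im[...,0]>110)&(abs(P[...,2]-.136)<.01)&(abs(P[...,0]-.54)<.06)&(abs(P[...,1]+.05)<.05)
    q=P[cu]; 
    if len(q)>10: print(n,'copper',len(q),q.mean(0),dock(q.mean(0)))
    q=P[(P[...,2]>.056)&(P[...,2]<.068)&(P[...,1]>.1)&(P[...,1]<.25)&(P[...,0]>.4)&(P[...,0]<.72)&(z['d']>0)]
    d=dock(q); print('  bar dock x,y range',np.percentile(d,[1,99],axis=0).round(4).tolist())
E
```

```text
scene1 copper 14 [ 0.53960095 -0.05119557  0.13561454] [-0.03429836 -0.0011968 ]
  bar dock x,y range [[0.1776, -0.0857], [0.2104, 0.0804]]
side1 copper 57 [ 0.5366495  -0.04953741  0.13630862] [-0.03309584  0.00196792]
  bar dock x,y range [[0.1768, -0.0495], [0.2096, -0.0312]]
scene0 copper 64 [ 0.53753195 -0.05038857  0.13527726] [-0.03380687  0.00096904]
  bar dock x,y range [[0.178, -0.0855], [0.2106, 0.0696]]
side0 copper 61 [ 0.53755136 -0.05003089  0.13672417] [-0.03345023  0.00100285]
  bar dock x,y range [[0.177, -0.0826], [0.2115, 0.0842]]
```

The wrist view is clear: the pack is centred between the open fingers, with its copper strips at (300–345,325). Descending.

```bash
python3 -m inch '[[[0,0,0],[0,0,-3],0],[[0,0,0],[0,0,-4],0],[[0,0,0],[0,0,-4],0],[[0,0,0],[0,0,-2.4],0],[[0,0,0],[0,0,-2],0],[[0,0,0],[0,0,0],0],[[0,0,0],[0,0,0],0]]'
python3 - <<'E'
from h import *
for n in ['side','wrist','scene']: snap(n,n+'2')
o=r.get_obs();print(o['eef_pos'],o['tcp_rot'],o['wrist_force'],dock(o['eef_pos']))
E
```

```text
t: 2.05
eef_pos: [0.5386, -0.052, 0.0976]
tcp_rot: [3.141, -0.732, 1.423]
wrist_force: [-0.5, 0.8, -0.3]
width: 0.0931
[ 0.53852598 -0.05233246  0.09757953] [ 3.14036607 -0.73187188  1.42263173] [0.52935848 0.34803887 0.33392654] [-0.03558205 -0.00030214]
```

View pics/wrist2.png

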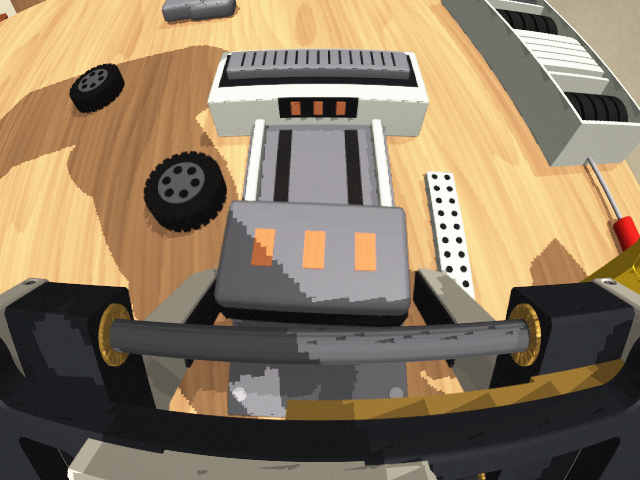

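View pics/scene2.png

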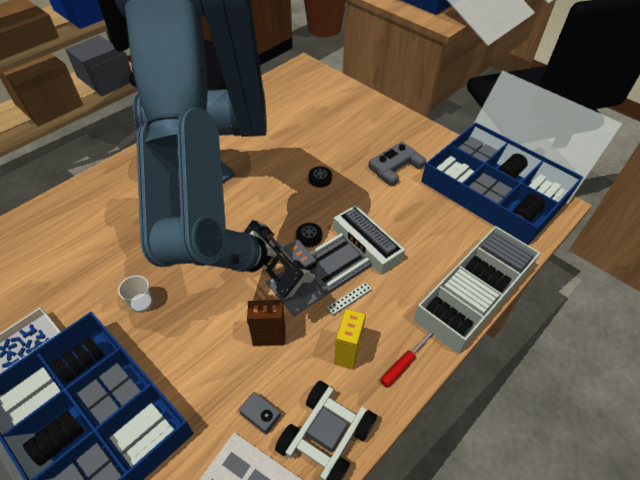

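```bash
python3 -m inch '[[[0,0,0],[0,0,0],1],[[0,0,0],[0,0,0],1],[[0,0,0],[0,0,0],1],[[0,0,0],[0,0,0],1],[[0,0,0],[0,0,0],1]]' 20
python3 - <<'E'
from h import *
for n in ['wrist','side']: snap(n,n+'3')
o=r.get_obs();print(o['eef_pos'],o['tcp_rot'],o['wrist_force'],o['moment'],o['width'],dock(o['eef_pos']))
E
```

```text
t: 2.82
eef_pos: [0.5375, -0.0518, 0.097]
tcp_rot: [-3.139, -0.734, 1.421]
wrist_force: [-5.0, -2.3, 5.7]
width: 0.0761
[ 0.53746596 -0.05177906  0.09698544] [-3.13929435 -0.73364997  1.42082019] [-4.78059954 -1.12312258  5.45010038] [0.13023292 0.62016965 0.48135177] 0.07624207985289289 [-0.03519183  0.00082823]
```

View pics/wrist3.png

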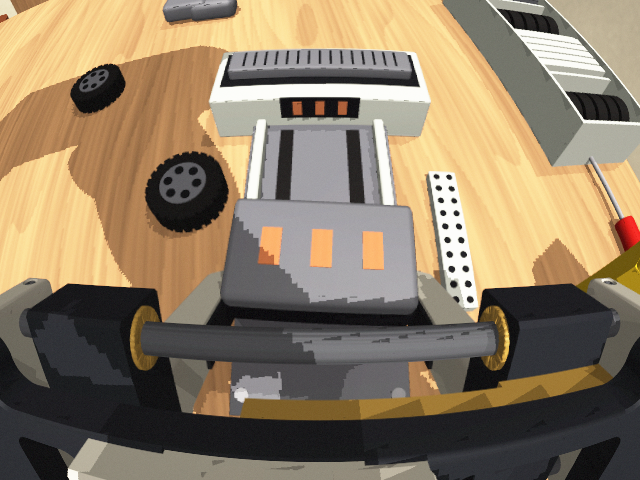

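Run:
```python
from h import *
for fn in ['wrist2','wrist3']:
    im=np.load(f'pics/{fn}.npz')['im'].astype(int)
    cu=((im[...,0]>im[...,2]*1.7)&(im[...,0]>150)).astype(np.uint8); cu[:220]=0;cu[285:]=0;cu[:,:240]=0;cu[:,395:]=0
    n,l,s,c=cv2.connectedComponentsWithStats(cu)
    cc=[c[i] for i in range(1,n) if s[i,4]>150]; cc=np.array(sorted(cc,key=lambda a:a[0])); print(fn,cc.round(1).tolist())
    w=wproj(fn,cc,.136); d=dock(w); print(d.round(4).tolist(),'yaw rel dock', np.arctan2(d[-1,0]-d[0,0],-(d[-1,1]-d[0,1])))
    hc=wproj(fn,[[295,108],[318,107],[342,107]] if fn=='wrist2' else [[297,108],[319,108],[343,107]],.038); print('contacts dock',dock(hc).round(4).tolist())
z=np.load('pics/side3.npz');P=cloud('side',z['d']);d=dock(P)
m=(z['d']>0)&(P[...,2]>.13)&(P[...,2]<.142)&(d[...,0]>-.07)&(d[...,0]<0)&(abs(d[...,1])<.05)
print(m.sum(),d[m].mean(0))
```

```text
wrist2 [[263.0, 247.0], [313.6, 249.5], [364.7, 251.6]]
[[-0.0314, 0.0229], [-0.0325, 0.0028], [-0.0334, -0.0172]] yaw rel dock -0.04940893618538085
contacts dock [[0.1512, 0.0221], [0.1523, 0.0017], [0.1526, -0.0197]]
wrist3 [[270.1, 245.3], [321.1, 248.0], [372.7, 250.3]]
[[-0.0309, 0.0211], [-0.032, 0.001], [-0.0331, -0.0191]] yaw rel dock -0.05457663152379978
contacts dock [[0.1512, 0.0217], [0.1509, 0.0022], [0.1525, -0.0191]]
0 [nan nan]<stdin>:11: RuntimeWarning: Mean of empty slice.
  ret = um.true_divide(
```

The copper strips in the wrist picture, at (270,245) and (373,250), show the pack still about −0.05 rad askew in the grip. I turn the tool by +0.05 and push the pack up to the step.

```bash
python3 -m inch '[[[0,0,0.05],[0,0,0],1],[[0,0,0],[0.06,0.4,0],1],[[0,0,0],[0.06,0.4,0],1],[[0,0,0],[0,0,0],1],[[0,0,0],[0,0,0],1]]'
python3 - <<'E'
from h import *
for n in ['wrist']: snap(n,n+'4')
o=r.get_obs();print(o['eef_pos'],o['tcp_rot'],o['wrist_force'],o['moment'],o['width'],dock(o['eef_pos']))
fn='wrist4'
im=np.load(f'pics/{fn}.npz')['im'].astype(int)
cu=((im[...,0]>im[...,2]*1.7)&(im[...,0]>150)).astype(np.uint8); cu[:220]=0;cu[285:]=0;cu[:,:240]=0;cu[:,395:]=0
n,l,s,c=cv2.connectedComponentsWithStats(cu)
cc=[c[i] for i in range(1,n) if s[i,4]>150]; cc=np.array(sorted(cc,key=lambda a:a[0])); print(fn,cc.round(1).tolist())
w=wproj(fn,cc,.136); d=dock(w); print(d.round(4).tolist(),'yaw rel dock', np.arctan2(d[-1,0]-d[0,0],-(d[-1,1]-d[0,1])))
E
```

```text
t: 3.55
eef_pos: [0.5397, -0.0445, 0.0979]
tcp_rot: [3.141, -0.733, 1.473]
wrist_force: [-4.7, -3.9, 10.5]
width: 0.0761
[ 0.53966101 -0.04447435  0.09783813] [ 3.14095016 -0.73304188  1.47307129] [-4.86422933 -4.02819616 11.49892332] [0.37251621 0.52805518 0.44588997] 0.0761572770776243 [-0.02764217 -0.00026012]
wrist4 [[269.2, 241.2], [320.3, 242.3], [371.3, 243.3]]
[[-0.0221, 0.021], [-0.0215, 0.0006], [-0.021, -0.0197]] yaw rel dock 0.027703755448606628
```

View pics/wrist4.png

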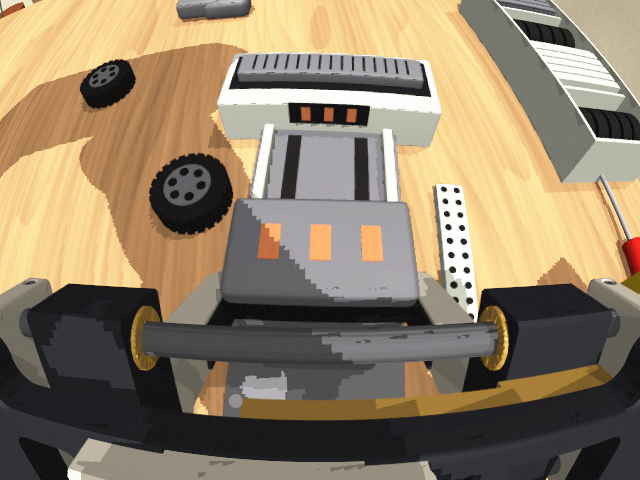

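```bash
python3 -m inch '[[[0,0,-0.025],[0.03,0.2,0.1],1],[[0,0,0],[0.04,0.25,0],1],[[0,0,0],[0,0,0],1],[[0,0,0],[0,0,0],1]]' 12
cat > m.py <<'E'
from h import *
import sys
def meas(fn):
    snap('wrist',fn)
    o=r.get_obs();print(o['t'],o['eef_pos'].round(4),o['tcp_rot'].round(3),'F',o['wrist_force'].round(1),'M',o['moment'].round(2),o['width'].round(4),'dock',dock(o['eef_pos']).round(4))
    im=np.load(f'pics/{fn}.npz')['im'].astype(int)
    cu=((im[...,0]>im[...,2]*1.7)&(im[...,0]>150)).astype(np.uint8); cu[:220]=0;cu[285:]=0;cu[:,:240]=0;cu[:,395:]=0
    n,l,s,c=cv2.connectedComponentsWithStats(cu)
    cc=[c[i] for i in range(1,n) if s[i,4]>150]; cc=np.array(sorted(cc,key=lambda a:a[0])); print(fn,cc.round(1).tolist())
    d=dock(wproj(fn,cc,.136)); print(d.round(4).tolist(),'yaw rel dock', np.arctan2(d[-1,0]-d[0,0],-(d[-1,1]-d[0,1])))
meas(sys.argv[1])
E
python3 m.py wrist5
```

```text
t: 4.1
eef_pos: [0.5405, -0.0399, 0.0983]
tcp_rot: [3.141, -0.733, 1.448]
wrist_force: [-3.4, -2.6, 7.5]
width: 0.0759Traceback (most recent call last):
  File "m.py", line 11, in <module>
    meas(sys.argv[1])
    ~~~~^^^^^^^^^^^^^
  File "m.py", line 5, in meas
    o=r.get_obs();print(o['t'],o['eef_pos'].round(4),o['tcp_rot'].round(3),'F',o['wrist_force'].round(1),'M',o['moment'].round(2),o['width'].round(4),'dock',dock(o['eef_pos']).round(4))
                                                                                                                                  ^^^^^^^^^^^^^^^^
AttributeError: 'float' object has no attribute 'round'
```

View pics/wrist5.png

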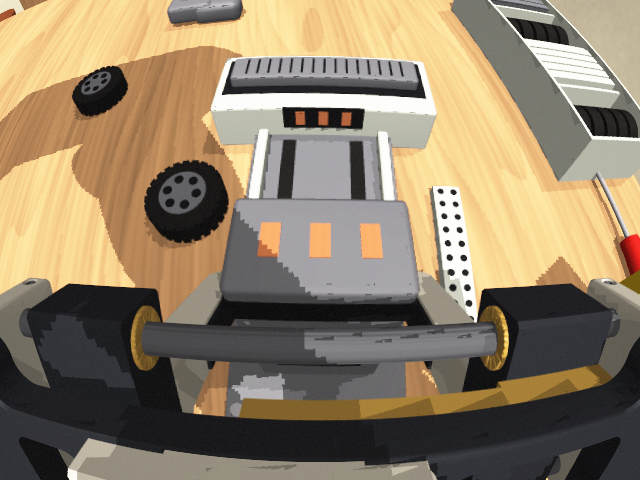

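```bash
sed -i "s/o\['width'\].round(4)/round(o['width'],4)/" m.py; python3 m.py wrist6
python3 - <<'E'
from h import *
im,d=snap('scene','scene6'); cv2.imwrite('pics/scene6c.png',cv2.resize(im[190:340,220:420,::-1],(800,600),interpolation=cv2.INTER_CUBIC))
E
```

```text
4.2 [ 0.5405 -0.0399  0.0983] [ 3.141 -0.733  1.448] F [-3.1 -3.1  7.1] M [0.13 0.46 0.18] 0.0761 dock [-0.023  -0.0004]
wrist6 [[269.1, 239.6], [320.1, 240.2], [370.7, 240.7]]
[[-0.016, 0.0209], [-0.0157, 0.0005], [-0.0154, -0.0198]] yaw rel dock 0.014356067607557496
```

View pics/scene6c.png

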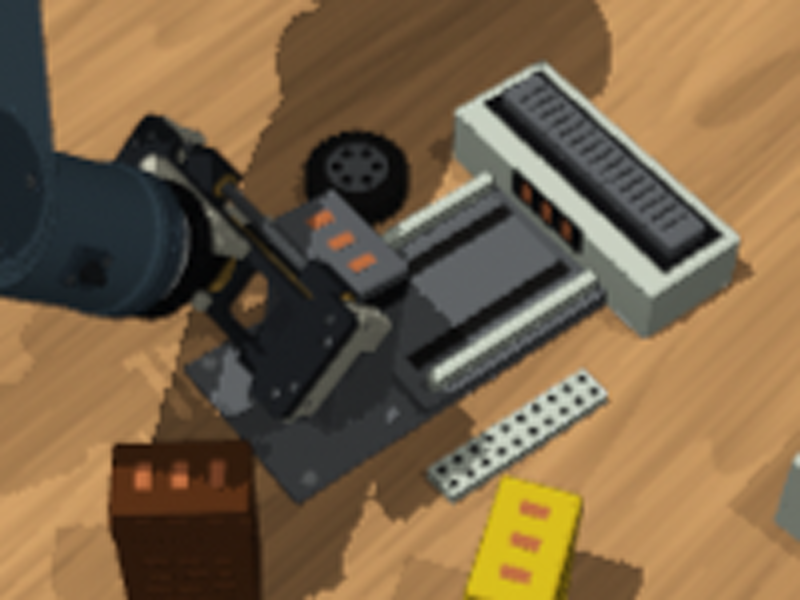

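The pack is leaning forward rather than sliding. Its copper strips project to dock x −0.016 where −0.023 was expected, and the closing jaws pressed it down by about 7 N. I back off to set it upright, release it, and regrip without the downward load.

```bash
python3 -m inch '[[[0,0,0],[-0.05,-0.35,0],1],[[0,0,0],[-0.05,-0.35,0],1],[[0,0,0],[-0.03,-0.2,0],1],[[0,0,0],[0,0,0],1],[[0,0,0],[0,0,0],0.35],[[0,0,0],[0,0,0],0],[[0,0,0],[0,0,0],0]]' 
python3 m.py wrist7
```

```text
t: 5.12
eef_pos: [0.5388, -0.0485, 0.0981]
tcp_rot: [-3.141, -0.733, 1.446]
wrist_force: [0.4, 0.5, 0.6]
width: 0.0906
5.175 [ 0.5388 -0.0485  0.0981] [-3.141 -0.733  1.446] F [-0.2 -0.1 -0.1] M [-0.34  0.03  0.02] 0.092 dock [-0.0317  0.    ]
wrist7 [[266.3, 252.2], [317.7, 253.3], [369.2, 253.2]]
[[-0.0304, 0.0219], [-0.0303, 0.0016], [-0.0298, -0.0186]] yaw rel dock 0.014406152712566478
```

```bash
python3 -m inch '[[[0,0,0],[0,0,0],1],[[0,0,0],[0,0,0],1],[[0,0,0],[0,0,0],1],[[0,0,0],[0,0,0.1],1],[[0,0,0],[0,0,0],1]]' 30
python3 m.py wrist8
```

```text
t: 5.8
eef_pos: [0.5383, -0.0486, 0.098]
tcp_rot: [-3.139, -0.732, 1.445]
wrist_force: [0.2, -0.0, -6.2]
width: 0.0756
5.85 [ 0.5383 -0.0486  0.098 ] [-3.139 -0.732  1.445] F [ 0.6  0.8 -6.2] M [-1.02  0.11  0.02] 0.0759 dock [-0.0319  0.0005]
wrist8 [[267.2, 262.7], [319.0, 263.1], [371.0, 262.7]]
[[-0.0351, 0.0216], [-0.0347, 0.0014], [-0.0341, -0.0187]] yaw rel dock 0.024312482498361994
```

```bash
python3 -m inch '[[[0,0,0],[0,0,-0.1],1],[[0,0,0],[0,0,0],1]]' 
python3 m.py wrist9
python3 - <<'E'
from h import *
for n in ['scene','side']:
    im,d=snap(n,n+'9'); P=cloud(n,d); q=dock(P)
    m=(d>0)&(P[...,2]>.1)&(P[...,2]<.15)&(q[...,0]>-.07)&(q[...,0]<.01)&(abs(q[...,1])<.04)
    im2=im.astype(int); cu=m&(im2[...,0]>im2[...,2]*1.5)&(im2[...,0]>100)
    print(n,cu.sum(),P[cu].mean(0) if cu.any() else 0, q[cu].mean(0) if cu.any() else 0)
    mm=(d>0)&(q[...,0]>-.1)&(q[...,0]<.03)&(abs(q[...,1])<.045)&(P[...,2]>.1)
im=np.load('pics/scene9.npz')['im'];cv2.imwrite('pics/scene9c.png',cv2.resize(im[190:340,220:420,::-1],(800,600),interpolation=cv2.INTER_CUBIC))
E
```

```text
t: 6.1
eef_pos: [0.5384, -0.0485, 0.0978]
tcp_rot: [-3.14, -0.733, 1.446]
wrist_force: [-1.5, -1.7, -0.3]
width: 0.0758
6.15 [ 0.5384 -0.0485  0.0978] [-3.14  -0.733  1.446] F [-2.7 -1.6  0.3] M [-0.7   0.5   0.25] 0.076 dock [-0.0318  0.0004]
wrist9 [[267.2, 262.7], [319.0, 263.1], [371.0, 262.6]]
[[-0.0351, 0.0215], [-0.0347, 0.0014], [-0.0341, -0.0188]] yaw rel dock 0.025218949232096544
scene 54 [ 0.54150383 -0.05362669  0.13631748] [-0.03642073 -0.00343904]
side 0 0 0
```

View pics/scene9c.png

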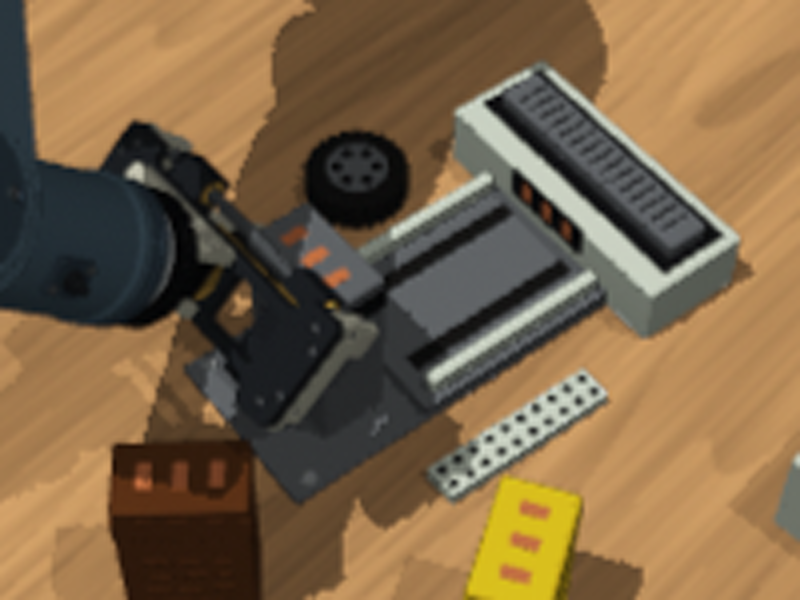

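View pics/wrist9.png

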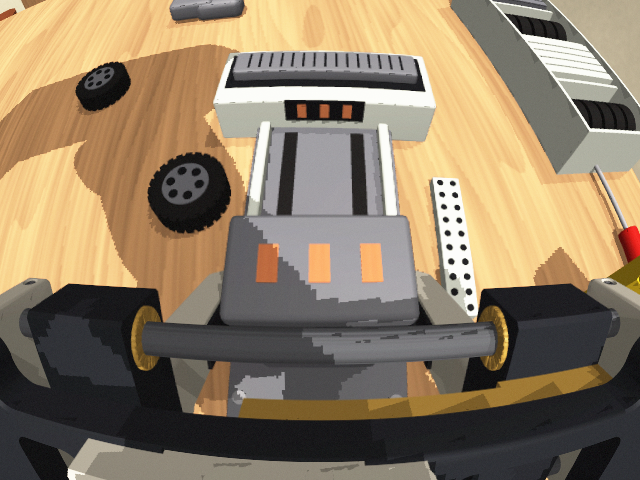

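```bash
python3 -m inch '[[[0,0,0],[0.03,0.2,0.04],1],[[0,0,0],[0.03,0.2,0],1],[[0,0,0],[0.03,0.2,0],1],[[0,0,0],[0,0,0],1]]' 
python3 m.py wrist10
```

```text
t: 6.75
eef_pos: [0.5394, -0.042, 0.0979]
tcp_rot: [-3.14, -0.733, 1.446]
wrist_force: [0.3, -0.9, -4.0]
width: 0.0763
6.8 [ 0.5394 -0.0421  0.0979] [-3.14  -0.733  1.446] F [-0.5  0.1 -5.4] M [-0.94  0.12  0.01] 0.0758 dock [-0.0253  0.0004]
wrist10 [[267.2, 262.7], [319.0, 263.1], [371.0, 262.6]]
[[-0.0285, 0.0214], [-0.0281, 0.0013], [-0.0275, -0.0188]] yaw rel dock 0.02498079433817816
```

```bash
python3 -m inch '[[[0,0,0],[0,0,-0.04],1],[[0,0,0],[0.015,0.1,0],1],[[0,0,0],[0.015,0.1,0],1],[[0,0,0],[0,0,0],1]]' 
python3 m.py wrist11
```

```text
t: 7.3
eef_pos: [0.5401, -0.0407, 0.0978]
tcp_rot: [-3.141, -0.733, 1.446]
wrist_force: [0.6, -2.0, -1.8]
width: 0.0759
7.35 [ 0.5401 -0.0407  0.0978] [-3.141 -0.733  1.446] F [-1.6 -2.6 -1.7] M [-0.82  0.1   0.01] 0.0756 dock [-0.0238 -0.0001]
wrist11 [[267.2, 262.7], [319.0, 263.1], [371.0, 262.6]]
[[-0.0271, 0.021], [-0.0267, 0.0009], [-0.026, -0.0193]] yaw rel dock 0.02519128923965864
```

```bash
python3 -m inch '[[[0,0,0],[0.015,0.1,0],1],[[0,0,0],[0.015,0.1,0],1],[[0,0,0],[0,0,0],1]]' 
python3 m.py wrist12
```

```text
t: 7.72
eef_pos: [0.5404, -0.0384, 0.0978]
tcp_rot: [-3.141, -0.733, 1.446]
wrist_force: [0.4, -2.0, -1.1]
width: 0.0757
7.775 [ 0.5404 -0.0385  0.0978] [-3.141 -0.733  1.446] F [ 0.1 -1.7 -0.9] M [-0.73 -0.15 -0.15] 0.0758 dock [-0.0216 -0.0001]
wrist12 [[267.2, 262.7], [319.0, 263.1], [371.0, 262.6]]
[[-0.0248, 0.021], [-0.0244, 0.0009], [-0.0238, -0.0192]] yaw rel dock 0.025426985378637156
```

```bash
python3 -m inch '[[[0,0,0],[0.015,0.1,0],1],[[0,0,0],[0.015,0.1,0],1],[[0,0,0],[0,0,0],1]]' 
python3 m.py wrist13
```

```text
t: 8.15
eef_pos: [0.5406, -0.0364, 0.0978]
tcp_rot: [-3.141, -0.733, 1.446]
wrist_force: [-0.2, -1.9, -0.1]
width: 0.0757
8.2 [ 0.5406 -0.0364  0.0978] [-3.141 -0.733  1.446] F [ 0.6 -2.6  0.9] M [-0.72 -0.22 -0.1 ] 0.076 dock [-0.0195  0.    ]
wrist13 [[267.2, 262.7], [319.0, 263.1], [371.0, 262.6]]
[[-0.0228, 0.0211], [-0.0224, 0.001], [-0.0218, -0.0191]] yaw rel dock 0.025324622093801624
```

```bash
python3 -m inch '[[[0,0,0],[0.015,0.1,0],1],[[0,0,0],[0.015,0.1,0],1],[[0,0,0],[0,0,0],1]]' 
python3 m.py wrist14
python3 - <<'E'
from h import *
im,d=snap('scene','scene14');cv2.imwrite('pics/scene14c.png',cv2.resize(im[230:320,260:380,::-1],(800,600),interpolation=cv2.INTER_CUBIC))
E
```

```text
t: 8.57
eef_pos: [0.5408, -0.0346, 0.0978]
tcp_rot: [-3.141, -0.733, 1.446]
wrist_force: [-0.9, -4.6, 2.8]
width: 0.0756
8.625 [ 0.5409 -0.0346  0.0979] [-3.141 -0.733  1.446] F [-0.8 -4.5  2.8] M [-0.69 -0.05 -0.1 ] 0.0758 dock [-0.0177  0.    ]
wrist14 [[267.2, 262.7], [319.0, 263.1], [371.0, 262.6]]
[[-0.0209, 0.0211], [-0.0205, 0.001], [-0.0199, -0.0191]] yaw rel dock 0.025003715327980847
```

View pics/scene14c.png

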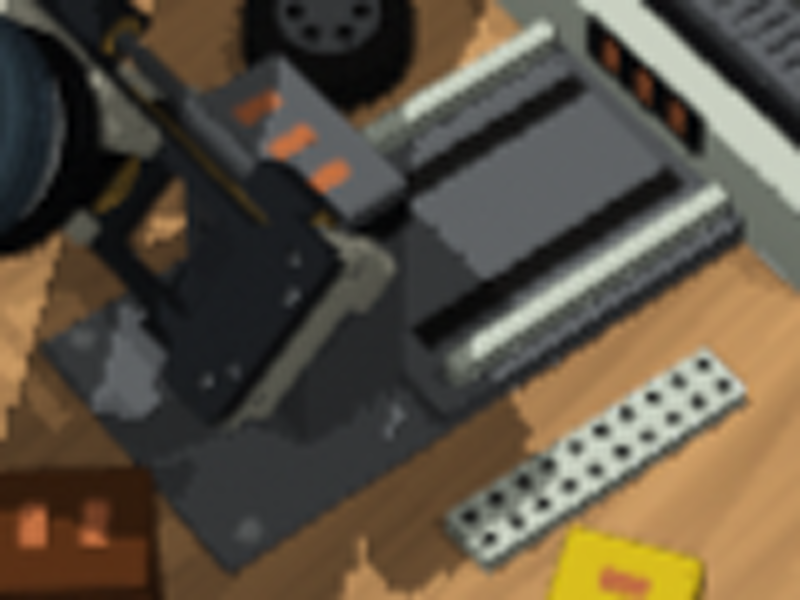

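Contact: the resisting force rose to 4.5 N. I now compute the arc and check the pack's yaw against the head's copper contacts in the same picture.

Run:
```python
from h import *
fn='wrist14'; im=np.load(f'pics/{fn}.npz')['im'].astype(int)
cu=((im[...,0]>im[...,2]*1.35)&(im[...,0]>90)).astype(np.uint8); cu[:95]=0;cu[125:]=0;cu[:,:280]=0;cu[:,365:]=0
n,l,s,c=cv2.connectedComponentsWithStats(cu); cc=[c[i] for i in range(1,n) if s[i,4]>40]; cc=np.array(sorted(cc,key=lambda a:a[0])); print(cc,s[1:,4])
d=dock(wproj(fn,cc,.038)); print(d.round(4).tolist(), np.arctan2(d[-1,0]-d[0,0],-(d[-1,1]-d[0,1])))
# head front top edge via white->dark
x0,z0=-.0177,.0820
th0=0
prev=np.array([x0,z0])
for k in range(1,12):
    t=k*.15; x=x0*np.cos(t)+z0*np.sin(t); z=-x0*np.sin(t)+z0*np.cos(t)
    dd=np.array([x,z])-prev; prev=np.array([x,z]); print(k,round(t,2),'shift cm xyz',(dd[0]*U*100).round(2),round(dd[1]*100,2),'TCP dock',prev.round(3)+[0,.016])
```

```text
[[299.73684211 119.36842105]
 [323.45360825 119.54639175]
 [346.5        120.        ]] [95 97 90]
[[0.1543, 0.0222], [0.1544, 0.0017], [0.1546, -0.0182]] 0.007819184247231875
1 0.15 shift cm xyz [0.18 1.23] 0.17 TCP dock [-0.005  0.1  ]
2 0.3 shift cm xyz [0.19 1.24] -0.02 TCP dock [0.007 0.1  ]
3 0.45 shift cm xyz [0.18 1.23] -0.2 TCP dock [0.02  0.098]
4 0.6 shift cm xyz [0.18 1.18] -0.39 TCP dock [0.032 0.094]
5 0.75 shift cm xyz [0.17 1.11] -0.56 TCP dock [0.043 0.088]
6 0.9 shift cm xyz [0.15 1.02] -0.72 TCP dock [0.053 0.081]
7 1.05 shift cm xyz [0.13 0.9 ] -0.87 TCP dock [0.062 0.072]
8 1.2 shift cm xyz [0.11 0.76] -0.99 TCP dock [0.07  0.062]
9 1.35 shift cm xyz [0.09 0.61] -1.1 TCP dock [0.076 0.051]
10 1.5 shift cm xyz [0.07 0.44] -1.18 TCP dock [0.081 0.039]
11 1.65 shift cm xyz [0.04 0.26] -1.23 TCP dock [0.083 0.027]
```

View pics/wrist14.png

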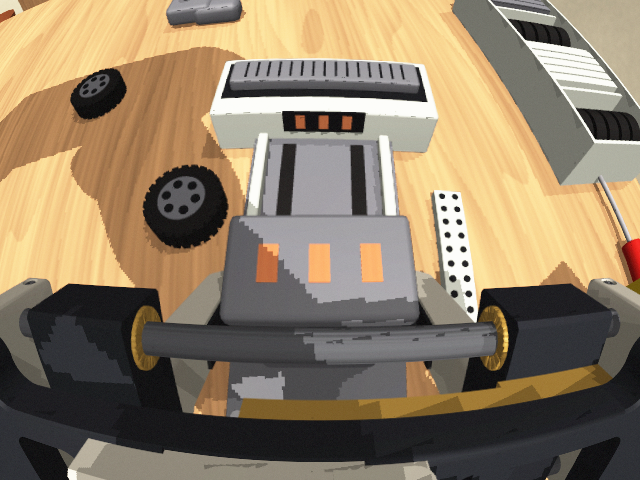

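```bash
python3 -m inch '[[[0,0,-0.017],[0,0,0],1],[[-0.148,0.022,0],[0.18,1.23,0.17],1],[[0,0,0],[0,0,0],1]]' 
python3 m.py wrist15
```

```text
t: 9.05
eef_pos: [0.5423, -0.0208, 0.0999]
tcp_rot: [3.142, -0.581, 1.433]
wrist_force: [0.4, -3.3, -2.3]
width: 0.0758
9.1 [ 0.542  -0.0211  0.0993] [-3.14  -0.583  1.431] F [ 0.7 -1.1 -4.7] M [-1.05 -0.05 -0.1 ] 0.0755 dock [-0.0042  0.0009]
wrist15 [[267.0, 261.7], [319.0, 261.5], [371.2, 261.6]]
[[-0.0, 0.0223], [0.0003, 0.0018], [0.0004, -0.0188]] yaw rel dock 0.010970904073286616
```

```bash
python3 -m inch '[[[0,0,0],[0.02,0.1,-0.15],1],[[-0.148,0.022,0],[0.19,1.24,-0.02],1],[[0,0,0],[0,0,0],1]]' 
python3 m.py wrist16
```

```text
t: 9.48
eef_pos: [0.5444, -0.008, 0.0978]
tcp_rot: [-3.139, -0.434, 1.431]
wrist_force: [-0.0, -3.4, -3.1]
width: 0.0758
9.525 [ 0.5443 -0.0084  0.0974] [-3.138 -0.436  1.43 ] F [-0.1 -1.9  5.5] M [-0.23 -0.07 -0.07] 0.0759 dock [0.0087 0.0004]
wrist16 [[266.8, 260.6], [319.0, 260.5], [371.6, 260.7]]
[[0.0182, 0.0218], [0.0185, 0.0016], [0.0186, -0.0187]] yaw rel dock 0.008349122927257386
```

```bash
python3 -m inch '[[[-0.148,0.022,0],[0.18,1.23,-0.2],1],[[-0.148,0.022,0],[0.18,1.18,-0.39],1],[[0,0,0],[0,0,0],1]]' 
python3 m.py wrist17;  python3 - <<'E'
from h import *
im,d=snap('scene','scene17');cv2.imwrite('pics/scene17c.png',cv2.resize(im[200:320,250:410,::-1],(800,600),interpolation=cv2.INTER_CUBIC))
E
```

```text
t: 9.9
eef_pos: [0.5476, 0.0169, 0.0907]
tcp_rot: [-3.135, -0.136, 1.432]
wrist_force: [-0.2, -2.3, -0.5]
width: 0.0757
9.95 [0.5473 0.0162 0.0904] [-3.133 -0.138  1.43 ] F [ 0.3 -0.5 -4. ] M [-0.17 -0.15  0.01] 0.076 dock [0.0335 0.0012]
wrist17 [[266.8, 259.6], [319.0, 259.5], [371.5, 259.7]]
[[0.0565, 0.0206], [0.0568, 0.002], [0.0569, -0.0167]] yaw rel dock 0.011028384790781479
```

View pics/scene17c.png

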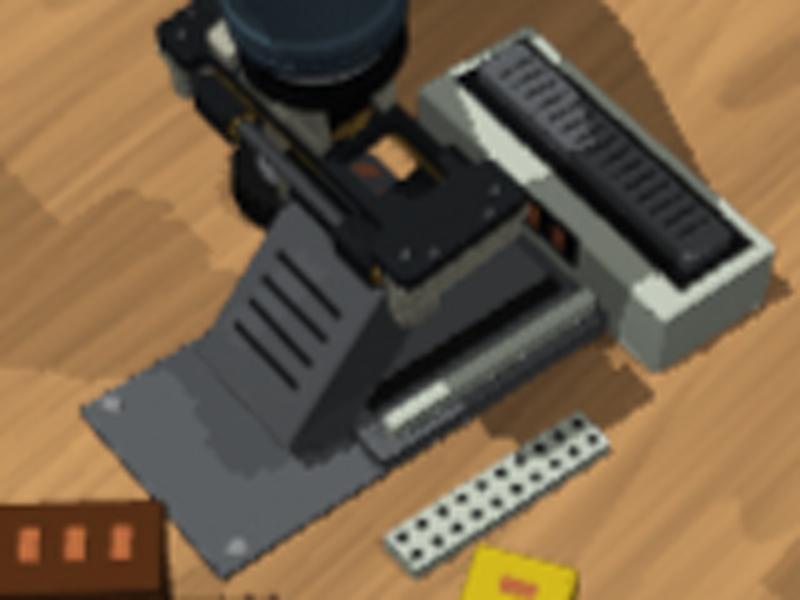

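```bash
python3 -m inch '[[[0,0,0],[0,0,-0.1],1],[[-0.148,0.022,0],[0.17,1.11,-0.56],1],[[-0.148,0.022,0],[0.15,1.02,-0.72],1],[[0,0,0],[0,0,0],1]]' 
python3 m.py wrist18;  python3 - <<'E'
from h import *
im,d=snap('scene','scene18');cv2.imwrite('pics/scene18c.png',cv2.resize(im[200:320,250:410,::-1],(800,600),interpolation=cv2.INTER_CUBIC))
E
```

```text
t: 10.5
eef_pos: [0.5505, 0.0377, 0.0765]
tcp_rot: [-3.132, 0.165, 1.431]
wrist_force: [-0.4, -0.4, -1.6]
width: 0.0755
10.55 [0.5505 0.0371 0.0767] [-3.132  0.162  1.43 ] F [-0.1  0.4 -6.3] M [ 0.4  -0.01 -0.01] 0.0758 dock [0.0546 0.0011]
wrist18 [[266.8, 258.6], [319.0, 258.5], [371.6, 258.7]]
[[0.1021, 0.017], [0.1024, 0.0021], [0.1025, -0.0129]] yaw rel dock 0.011918432807105325
```

View pics/scene18c.png

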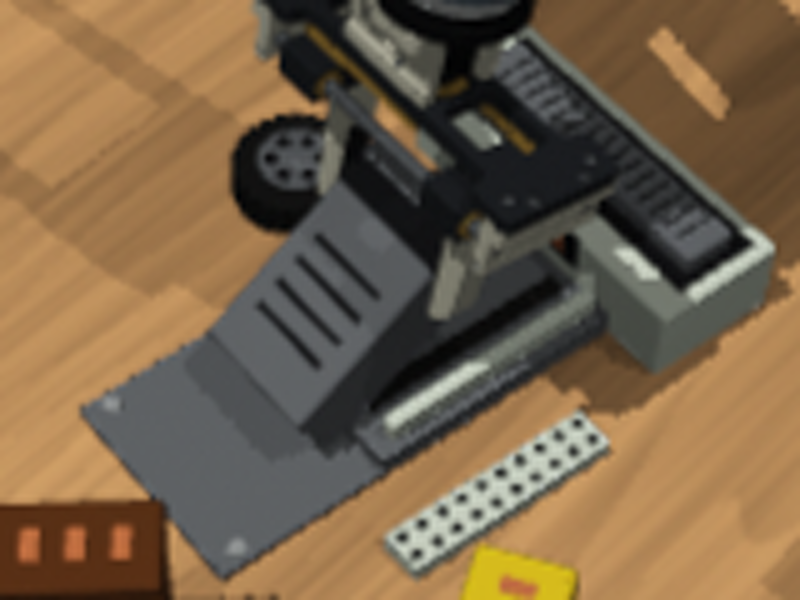

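View pics/wrist18.png

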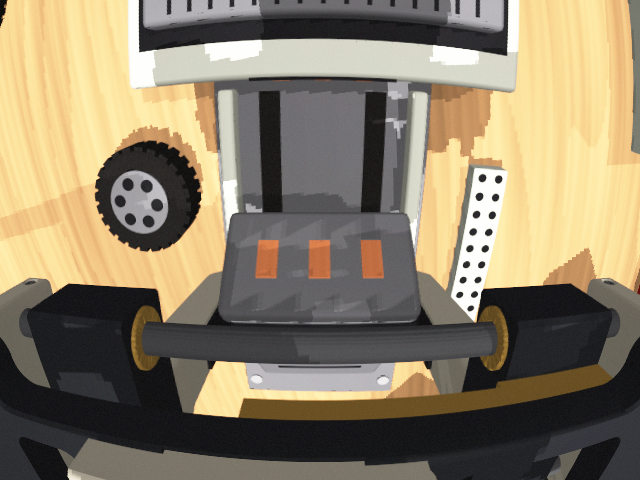

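It is straight in the wrist view, but Fz of −6 N means the gripper carries nearly all the weight. I let it down a little so it rests on the edge.

```bash
python3 -m inch '[[[0,0,0],[0,0,-0.15],1],[[0,0,0],[0,0,0],1]]' ; python3 -m inch '[[[0,0,0],[0,0,-0.15],1],[[0,0,0],[0,0,0],1]]'
```

```text
t: 10.85
eef_pos: [0.5509, 0.0353, 0.0761]
tcp_rot: [-3.135, 0.163, 1.425]
wrist_force: [-0.1, -0.4, -5.7]
width: 0.0756
t: 11.1
eef_pos: [0.5513, 0.0358, 0.0751]
tcp_rot: [-3.136, 0.165, 1.427]
wrist_force: [-0.6, -2.5, -5.0]
width: 0.0759
```

```bash
python3 -m inch '[[[-0.148,0.022,0],[0.12,0.81,-0.9],1],[[0,0,0],[0,0,-0.05],1],[[0,0,0],[0,0,0],1]]' ; python3 -m inch '[[[-0.148,0.022,0],[0.1,0.67,-1.0],1],[[0,0,0],[0,0,-0.05],1],[[0,0,0],[0,0,0],1]]'
python3 m.py wrist19;  python3 - <<'E'
from h import *
im,d=snap('scene','scene19');cv2.imwrite('pics/scene19c.png',cv2.resize(im[200:320,250:410,::-1],(800,600),interpolation=cv2.INTER_CUBIC))
E
```

```text
t: 11.48
eef_pos: [0.5529, 0.0454, 0.0656]
tcp_rot: [-3.136, 0.312, 1.429]
wrist_force: [0.4, 0.6, -5.2]
width: 0.0758
t: 11.85
eef_pos: [0.5533, 0.0515, 0.0548]
tcp_rot: [-3.133, 0.46, 1.428]
wrist_force: [-1.3, -0.5, -6.2]
width: 0.076
11.9 [0.5533 0.0511 0.0551] [-3.134  0.461  1.427] F [ 0.6  0.1 -5.2] M [ 0.82 -0.17 -0.01] 0.0757 dock [0.0689 0.0004]
wrist19 [[267.0, 257.7], [319.0, 258.0], [371.3, 257.7]]
[[0.1689, 0.0085], [0.1689, 0.0011], [0.169, -0.0063]] yaw rel dock 0.009044662499304745
```

View pics/scene19c.png

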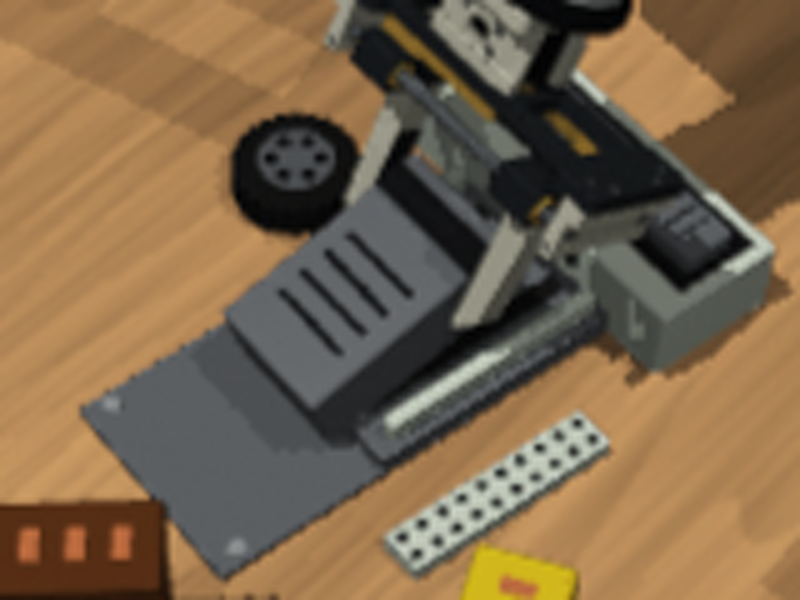

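View pics/wrist19.png

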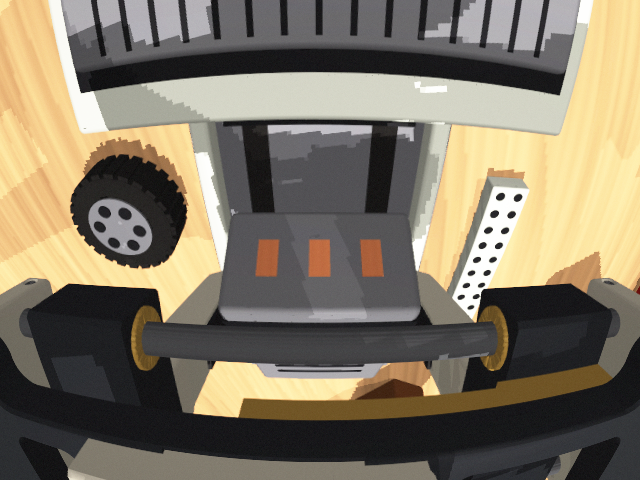

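```bash
cat > plane.py <<'E'
from h import *
import sys
n,fn=sys.argv[1:3]
w=np.load(f'pics/{fn}.npz'); d=w['d']; P=cloud(n,d); q=dock(P); Z=P[...,2]
x,y=q[...,0],q[...,1]
m=(d>0)&(x>-.07)&(x<.05)&(abs(y)<.03)&(Z>.03)&(Z<.13)
A=np.c_[x[m],y[m],Z[m]]
# RANSAC plane, normal up-back
rng=np.random.default_rng(0);best=0
for _ in range(400):
    a=A[rng.choice(len(A),3,False)]; nn=np.cross(a[1]-a[0],a[2]-a[0]); L=np.linalg.norm(nn)
    if L<1e-7: continue
    nn/=L; nn*=np.sign(nn[2]); 
    k=abs((A-a[0])@nn)<.0015
    if nn[2]>.2 and k.sum()>best: best=k.sum();K=k
c=A[K].mean(0); nn=np.linalg.svd(A[K]-c)[2][2]; nn*=np.sign(nn[2])
print(n,best,len(A),'normal',nn.round(3),'tip deg',np.degrees(np.arctan2(nn[2],-nn[0])).round(1),'twist deg',np.degrees(np.arctan2(nn[1],np.hypot(nn[0],nn[2]))).round(1))
e=np.array([0,0,.016]); print('edge dist below rear face mm (46=touch)',((c-e)@nn*1000).round(1))
t=np.array([nn[2],0,-nn[0]]) # along pack z
s=(A[K]-c)@t; lo=c+t*np.percentile(s,0.5); hi=c+t*np.percentile(s,99.5); print('low end of rear face',lo.round(4),'high',hi.round(4))
print('front-bottom corner',(lo-nn*.046).round(4))
E
python3 plane.py scene scene19; python3 plane.py scene scene18;python3 plane.py scene scene17
```

```text
scene 355 695 normal [-0.276 -0.024  0.961] tip deg 74.0 twist deg -1.3
edge dist below rear face mm (46=touch) 46.1
low end of rear face [-0.0264 -0.0002  0.0564] high [ 0.0491 -0.0002  0.0781]
front-bottom corner [-0.0137  0.0009  0.0122]
scene 454 896 normal [-0.584  0.005  0.812] tip deg 54.3 twist deg 0.3
edge dist below rear face mm (46=touch) 45.5
low end of rear face [-0.0341 -0.001   0.0474] high [ 0.0493 -0.001   0.1074]
front-bottom corner [-0.0073 -0.0012  0.0101]
scene 466 798 normal [-0.808  0.007  0.589] tip deg 36.1 twist deg 0.4
edge dist below rear face mm (46=touch) 45.3
low end of rear face [-0.0422  0.001   0.0349] high [0.0266 0.001  0.1294]
front-bottom corner [-0.005   0.0007  0.0079]
```

The plane fit on the vent face shows the pack tipped 74° and resting on the bed edge (46.1 mm, where 46 is touching). Continuing the last 16°.

```bash
python3 -m inch '[[[-0.138,0.021,0],[0.07,0.47,-1.0],1],[[0,0,0],[0,0,0],1]]' ; python3 -m inch '[[[-0.08,0.012,0],[0.03,0.2,-0.6],1],[[0,0,0],[0,0,0],1]]'
python3 - <<'E'
from h import *
im,d=snap('scene','scene20');cv2.imwrite('pics/scene20c.png',cv2.resize(im[200:320,250:410,::-1],(800,600),interpolation=cv2.INTER_CUBIC))
snap('side','side20')
E
python3 plane.py scene scene20; python3 plane.py side side20
```

```text
t: 12.2
eef_pos: [0.5541, 0.0562, 0.044]
tcp_rot: [-3.13, 0.604, 1.432]
wrist_force: [-0.1, -1.0, -4.6]
width: 0.0758
t: 12.45
eef_pos: [0.5544, 0.0581, 0.0388]
tcp_rot: [-3.131, 0.682, 1.43]
wrist_force: [0.7, -0.7, -5.3]
width: 0.0759
scene 294 610 normal [-0.061 -0.018  0.998] tip deg 86.5 twist deg -1.0
edge dist below rear face mm (46=touch) 45.4
low end of rear face [-0.018  -0.0011  0.0604] high [ 0.0495 -0.0011  0.0645]
front-bottom corner [-0.0152 -0.0003  0.0145]
side 303 730 normal [-0.059 -0.014  0.998] tip deg 86.6 twist deg -0.8
edge dist below rear face mm (46=touch) 46.1
low end of rear face [-0.0184 -0.0003  0.0611] high [ 0.0493 -0.0003  0.0651]
front-bottom corner [-0.0157  0.0004  0.0152]
```

View pics/scene20c.png

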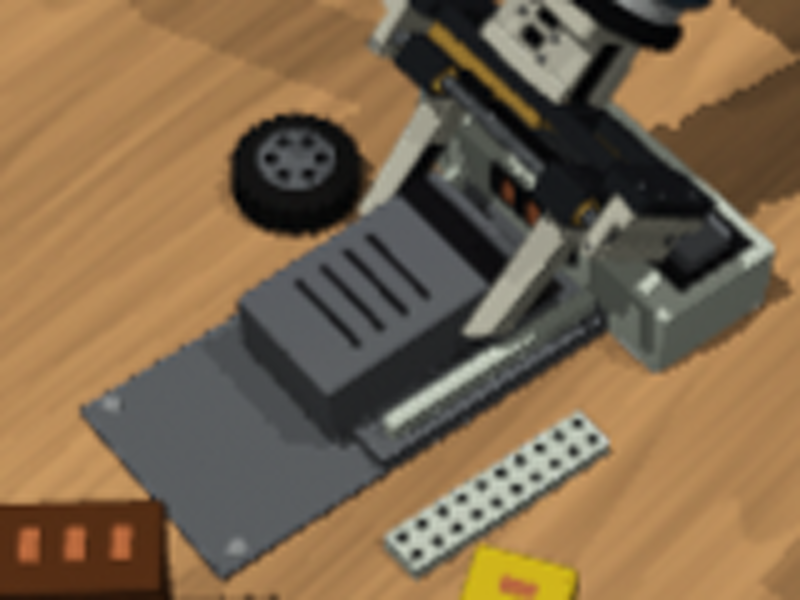

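```bash
python3 -m inch '[[[-0.055,0.008,0],[0.01,0.08,-0.4],1],[[0,0,0],[0,0,0],1]]' 10; python3 -m inch '[[[0,0,0],[0,0,0],1],[[0,0,0],[0,0,0],0.3],[[0,0,0],[0,0,0],0],[[0,0,0],[0,0,0],0]]' 3
python3 - <<'E'
from h import *
im,d=snap('scene','scene21');cv2.imwrite('pics/scene21c.png',cv2.resize(im[200:320,250:410,::-1],(800,600),interpolation=cv2.INTER_CUBIC))
snap('side','side21')
E
python3 plane.py scene scene21; python3 plane.py side side21
```

```text
t: 12.8
eef_pos: [0.5548, 0.0587, 0.0348]
tcp_rot: [-3.132, 0.742, 1.43]
wrist_force: [0.5, -2.4, -2.5]
width: 0.0761
t: 13.3
eef_pos: [0.5543, 0.0588, 0.0358]
tcp_rot: [-3.132, 0.741, 1.429]
wrist_force: [-3.0, 0.9, 4.1]
width: 0.0907
scene 296 595 normal [-0.005 -0.013  1.   ] tip deg 89.7 twist deg -0.8
edge dist below rear face mm (46=touch) 44.6
low end of rear face [-0.0147 -0.0009  0.0605] high [ 0.0498 -0.0009  0.0608]
front-bottom corner [-0.0145 -0.0003  0.0145]
side 325 695 normal [-0.005  0.005  1.   ] tip deg 89.7 twist deg 0.3
edge dist below rear face mm (46=touch) 45.9
low end of rear face [-0.0157 -0.0005  0.0618] high [ 0.0493 -0.0005  0.0621]
front-bottom corner [-0.0155 -0.0008  0.0158]
```

View pics/scene21c.png

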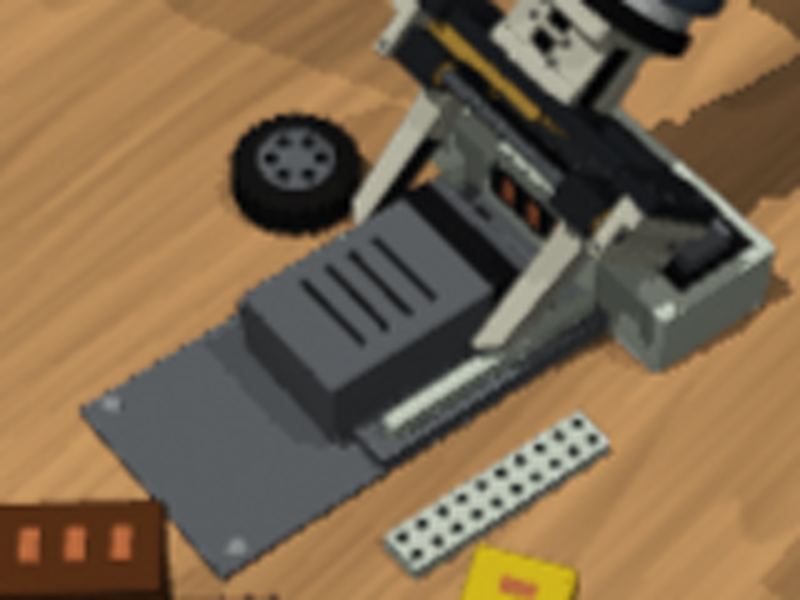

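The pack lies flat at 89.7°, centred, with its lower end at dock x −0.0155, so about 35 mm remains to push. I withdraw upward, set the tool upright, close the jaws and go in behind the pack.

```bash
python3 -m inch '[[[0,0,0],[0,0,0.5],0],[[0,0,0],[0,0,3],0],[[0,0,0],[0,0,4],0],[[0.146,-0.022,0],[0,0,4],0.5],[[0.146,-0.022,0],[-0.3,-2,0],1],[[0.146,-0.022,0],[-0.3,-2,0],1],[[0.146,-0.022,0],[-0.3,-2.5,0],1],[[0.146,-0.022,0],[-0.4,-2.5,0],1],[[0,0,0],[-0.3,-2.05,0],1],[[0,0,0],[0,0,0],1],[[0,0,0],[0,0,0],1]]' 10
python3 - <<'E'
from h import *
o=r.get_obs();print(o['eef_pos'],o['tcp_rot'],o['wrist_force'],dock(o['eef_pos']),o['width'])
snap('wrist','wrist22');snap('scene','scene22');snap('side','side22')
E
python3 plane.py scene scene22; python3 plane.py side side22
```

```text
t: 14.78
eef_pos: [0.5389, -0.0508, 0.15]
tcp_rot: [-3.138, 0.002, 1.428]
wrist_force: [-0.2, -0.6, 0.1]
width: 0.0175
[ 0.53887382 -0.05075551  0.15001253] [-3.13777748e+00  1.64435408e-03  1.42765357e+00] [-0.20725967 -0.57646969  0.05580917] [-0.03397089 -0.00041246] 0.017523133980330997
scene 250 522 normal [0.016 0.017 1.   ] tip deg 90.9 twist deg 1.0
edge dist below rear face mm (46=touch) 45.0
low end of rear face [-0.0152 -0.0031  0.0613] high [ 0.0494 -0.0031  0.0602]
front-bottom corner [-0.016  -0.0039  0.0153]
side 299 687 normal [-0.003  0.017  1.   ] tip deg 89.8 twist deg 1.0
edge dist below rear face mm (46=touch) 45.5
low end of rear face [-0.0155 -0.0013  0.0615] high [ 0.0489 -0.0013  0.0617]
front-bottom corner [-0.0153 -0.002   0.0155]
```

View pics/wrist22.png

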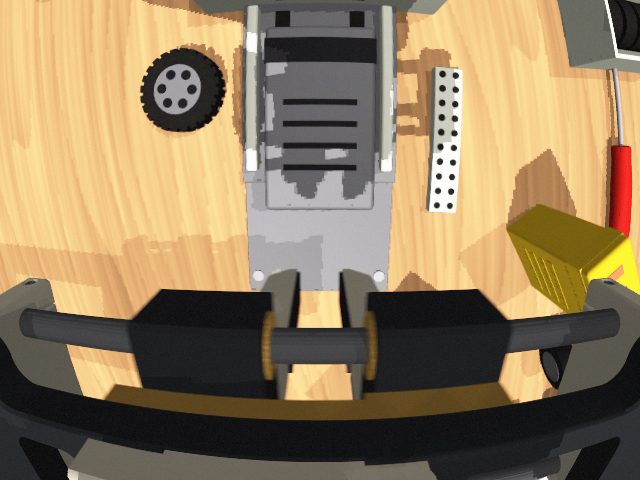

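View pics/scene22.png

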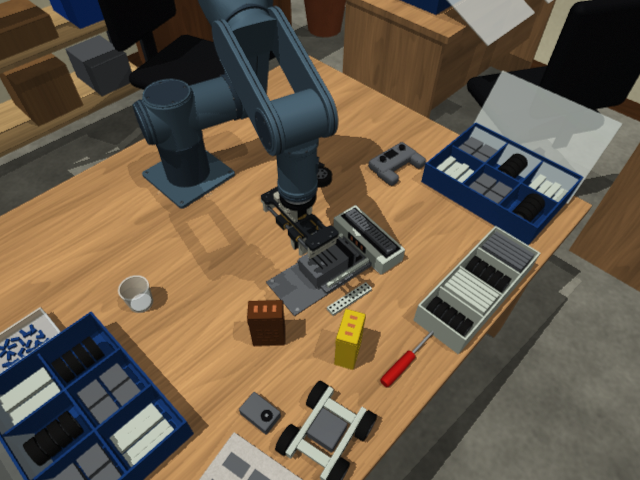

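```bash
python3 -m inch '[[[0,0,0],[0,0,-3],0.55],[[0,0,0],[0,0,-4],0.55],[[0,0,0],[0,0,-3],0.55],[[0,0,0],[0,0,-2],0.55],[[0,0,-0.003],[0,0,0],0.55],[[0,0,0],[0.12,0.8,0],0.55],[[0,0,0],[0,0,0],0.55]]'; python3 -m inch '[[[0,0,0],[0.1,0.65,0],0.55],[[0,0,0],[0.1,0.65,0],0.55],[[0,0,0],[0.1,0.65,0],0.55],[[0,0,0],[0,0,0],0.55]]'
python3 - <<'E'
from h import *
o=r.get_obs();print(o['eef_pos'],o['tcp_rot'],o['wrist_force'],dock(o['eef_pos']),o['width'])
snap('wrist','wrist23');snap('side','side23')
E
python3 plane.py side side23
```

```text
t: 15.8
eef_pos: [0.5408, -0.0428, 0.0311]
tcp_rot: [-3.14, 0.002, 1.425]
wrist_force: [-0.2, 0.1, -0.4]
width: 0.0416
t: 16.3
eef_pos: [0.5437, -0.0241, 0.0307]
tcp_rot: [-3.14, 0.002, 1.424]
wrist_force: [0.8, -1.9, 1.0]
width: 0.0418
[ 0.54372857 -0.02412638  0.03073332] [-3.13956973e+00  2.26466701e-03  1.42436093e+00] [ 0.80470901 -1.87994924  1.01384655] [-0.00691522 -0.00126737] 0.0417559890384797
side 116 528 normal [ 0.022 -0.021  1.   ] tip deg 91.3 twist deg -1.2
edge dist below rear face mm (46=touch) 47.0
low end of rear face [-0.0179 -0.0007  0.0634] high [ 0.0495 -0.0007  0.0619]
front-bottom corner [-0.0189  0.0003  0.0174]
```

View pics/wrist23.png

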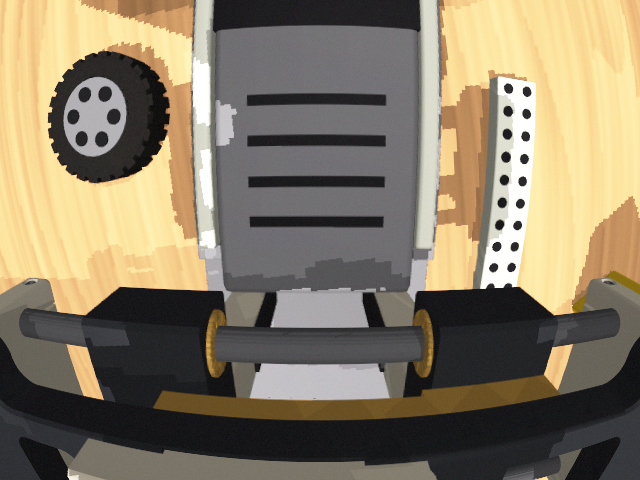

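```bash
python3 -m inch '[[[0,0,0],[0.06,0.4,0],0.55],[[0,0,0],[0.06,0.4,0],0.55],[[0,0,0],[0.06,0.4,0],0.55],[[0,0,0],[0,0,0],0.55]]';python3 -m inch '[[[0,0,0],[0.03,0.2,0],0.55],[[0,0,0],[0.03,0.2,0],0.55],[[0,0,0],[0,0,0],0.55]]'
```

```text
t: 16.9
eef_pos: [0.545, -0.0124, 0.0302]
tcp_rot: [-3.138, 0.002, 1.424]
wrist_force: [0.0, -3.3, 3.1]
width: 0.0416
t: 17.27
eef_pos: [0.5455, -0.0086, 0.0302]
tcp_rot: [-3.138, 0.002, 1.424]
wrist_force: [-1.0, -4.9, 4.4]
width: 0.0419
```

Run:
```python
from h import *
o=r.get_obs();print(o['eef_pos'],o['tcp_rot'],o['wrist_force'],dock(o['eef_pos']),o['width'])
snap('wrist','wrist24')
```

```text
[ 0.54550506 -0.00863921  0.03020384] [-3.13807152e+00  2.48022972e-03  1.42408859e+00] [-1.03373885 -4.90339203  4.43155805] [ 0.00866487 -0.00072912] 0.04193750793341004
```

View pics/wrist24.png

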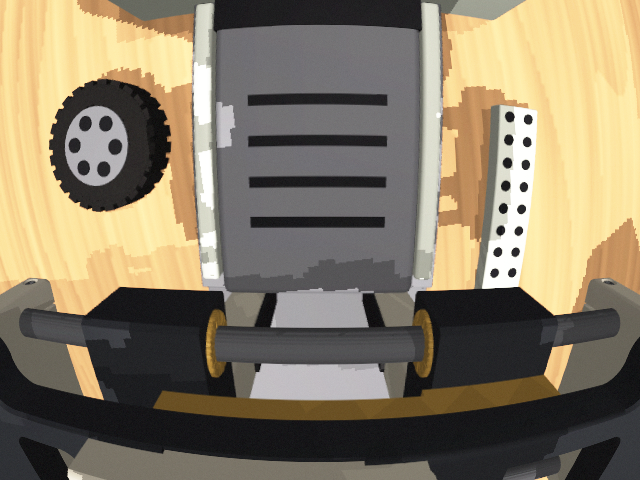

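```bash
python3 -m inch '[[[0,0,0],[0.03,0.2,0.05],0.55],[[0,0,0],[0,0,0],0.55]]';python3 -m inch '[[[0,0,0],[0.03,0.2,0],0.55],[[0,0,0],[0,0,0],0.55]]'
```

```text
t: 17.58
eef_pos: [0.5454, -0.0059, 0.0302]
tcp_rot: [-3.137, 0.002, 1.424]
wrist_force: [-0.9, -3.6, 1.3]
width: 0.0421
t: 17.82
eef_pos: [0.5454, -0.0053, 0.0303]
tcp_rot: [-3.137, 0.004, 1.424]
wrist_force: [-2.2, -9.9, 2.0]
width: 0.0415
```

Run:
```python
from h import *
for n in ['scene','side']:
    im,d=snap(n,n+'25')
cv2.imwrite('pics/scene25c.png',cv2.resize(np.load('pics/scene25.npz')['im'][200:320,250:410,::-1],(800,600),interpolation=cv2.INTER_CUBIC))
for n in ['scene','side']:
    w=np.load(f'pics/{n}25.npz'); P=cloud(n,w['d']);q=dock(P)
    m=(w['d']>0)&(P[...,2]>.055)&(P[...,2]<.068)&(abs(q[...,1])<.03)&(q[...,0]>-.03)&(q[...,0]<.16)
    print(n,np.percentile(q[m][:,0],[0,.5,99.5,100]).round(4))
```

```text
scene [0.0005 0.0015 0.1497 0.1509]
side [-0.0007  0.0009  0.1392  0.1488]
```

View pics/scene25c.png

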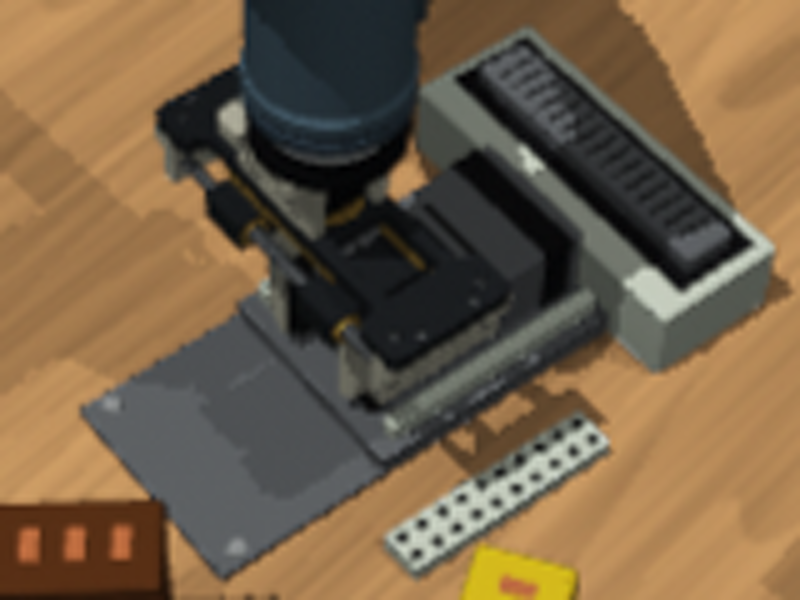

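```bash
python3 -m inch '[[[0,0,0],[0.03,0.2,0],0.55],[[0,0,0],[0,0,0],0.55],[[0,0,0],[0,0,0],0.55]]'; python3 -m inch '[[[0,0,0],[-0.06,-0.4,0],0.55],[[0,0,0],[-0.1,-0.7,0],0.55],[[0,0,0],[0,0,2],0.55],[[0,0,0],[0,0,4],0.55],[[0,0,0],[0,0,5],1],[[0,0,0],[0,0,3],1],[[0,0,0],[0,0,0],1],[[0,0,0],[0,0,0],1]]'
python3 - <<'E'
from h import *
o=r.get_obs();print(o['eef_pos'],o['tcp_rot'],o['wrist_force'],dock(o['eef_pos']),o['width'])
snap('wrist','wrist26'); snap('side','side26'); snap('scene','scene26')
for n in ['scene','side']:
    w=np.load(f'pics/{n}26.npz'); P=cloud(n,w['d']);q=dock(P)
    m=(w['d']>0)&(P[...,2]>.055)&(P[...,2]<.068)&(abs(q[...,1])<.05)&(q[...,0]>-.03)&(q[...,0]<.155)
    print(n,np.percentile(q[m][:,0],[0,.5,99.5,100]).round(4),cv2.minAreaRect(q[m].astype(np.float32)))
E
```

```text
t: 18.3
eef_pos: [0.5454, -0.0053, 0.0303]
tcp_rot: [-3.136, 0.007, 1.425]
wrist_force: [-4.0, -17.6, 1.2]
width: 0.0415
t: 19.3
eef_pos: [0.5438, -0.0126, 0.1692]
tcp_rot: [-3.136, 0.001, 1.424]
wrist_force: [-0.7, 0.5, -0.6]
width: 0.0065
[ 0.54375462 -0.01261447  0.16916822] [-3.13555713e+00  1.29450408e-03  1.42441180e+00] [-0.71899635  0.46766636 -0.5976191 ] [0.00447392 0.00041294] 0.0065270184559239955
scene [0.0177 0.0194 0.1487 0.1503] ((0.08420949429273605, -0.002121809870004654), (0.07971380650997162, 0.1327219158411026), 89.26902770996094)
side [0.0173 0.0181 0.1475 0.1493] ((0.08329808712005615, 0.0007080808281898499), (0.07617126405239105, 0.13203731179237366), 89.82009887695312)
```

View pics/wrist26.png

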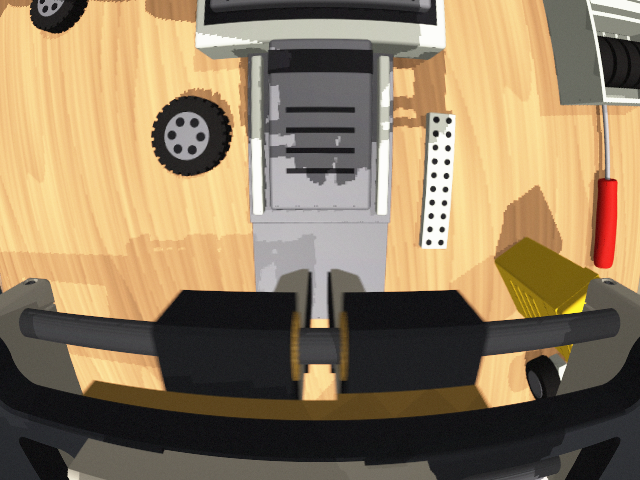

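The pack is home: the push met a rigid 17.6 N with no travel, its ends are at dock x ≈0.018 and 0.149, and it is square within about 0.5°. Next I go above the bar's centre.

```bash
python3 -m inch '[[[0,0,0],[0.6,4,-1],1],[[0,0,0],[0.8,5,-1],1],[[0,0,0],[0.8,5,-2],1],[[0,0,0],[0.66,4.84,-2],1],[[0,0,0],[0,0,-2.2],1],[[0,0,0],[0,0,0],1],[[0,0,0],[0,0,0],1]]'
python3 - <<'E'
from h import *
o=r.get_obs();print(o['eef_pos'],o['tcp_rot'],o['wrist_force'],dock(o['eef_pos']),o['width'])
im,d=snap('wrist','wrist27')
E
```

```text
t: 20.32
eef_pos: [0.5733, 0.1749, 0.0885]
tcp_rot: [-3.137, 0.002, 1.423]
wrist_force: [-0.8, -0.6, 0.1]
width: 0.0007
[0.57328263 0.17486614 0.08846178] [-3.13711474e+00  1.98305250e-03  1.42342652e+00] [-0.82495465 -0.56064905  0.08273185] [ 0.1942683  -0.00100564] 0.000683883166055258
```

View pics/wrist27.png

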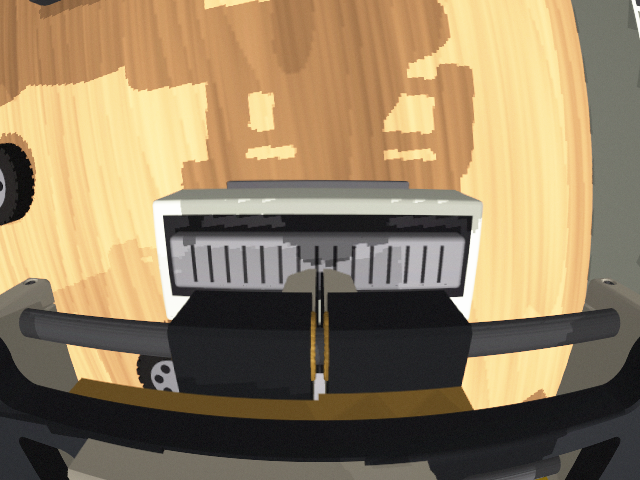

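```bash
python3 -m inch '[[[0,0,0],[0,0,-1.2],1],[[0,0,0],[0,0,-1],1],[[0,0,0],[0,0,-0.4],1],[[0,0,0],[0,0,-0.3],1],[[0,0,0],[0,0,-0.3],1],[[0,0,0],[0,0,0],1]]';python3 -m inch '[[[0,0,0],[0,0,-0.2],1],[[0,0,0],[0,0,-0.2],1],[[0,0,0],[0,0,0],1]]'
```

```text
t: 21.12
eef_pos: [0.5735, 0.1754, 0.0563]
tcp_rot: [-3.138, 0.001, 1.424]
wrist_force: [-0.3, 0.2, -1.2]
width: 0.0006
t: 21.5
eef_pos: [0.5736, 0.1755, 0.0525]
tcp_rot: [-3.138, 0.001, 1.424]
wrist_force: [-0.1, 0.1, 2.6]
width: 0.0002
```

```bash
python3 -m inch '[[[0,0,0],[0,0,-0.1],1],[[0,0,0],[0,0,-0.1],1],[[0,0,0],[0,0,0],1]]'
python3 -m inch '[[[0,0,0],[0,0,-0.1],1],[[0,0,0],[0,0,0],1]]'
```

```text
t: 21.88
eef_pos: [0.5738, 0.1755, 0.0521]
tcp_rot: [-3.139, 0.001, 1.424]
wrist_force: [-3.4, -0.7, 13.1]
width: 0.0005
t: 22.12
eef_pos: [0.5739, 0.1755, 0.052]
tcp_rot: [-3.14, 0.001, 1.424]
wrist_force: [-4.6, -0.2, 19.3]
width: 0.0005
```

The bar bottomed at z = 0.052 with the force rising to 19 N. Lifting off and checking.

```bash
python3 -m inch '[[[0,0,0],[0,0,0.6],1],[[0,0,0],[0,0,3],1],[[0,0,0],[0,0,5],1],[[0,0,0],[-0.5,-4,6],1],[[0,0,0],[-0.7,-5,4],1],[[0,0,0],[-0.7,-5,0],1],[[0,0,0],[0,-3,0],1],[[0,0,0],[0,0,0],1],[[0,0,0],[0,0,0],1]]'
python3 - <<'E'
from h import *
for n in ['scene','side','wrist']: snap(n,n+'28')
for n in ['scene','side']:
    w=np.load(f'pics/{n}28.npz'); P=cloud(n,w['d']);q=dock(P);ok=w['d']>0
    m=ok&(P[...,2]>.055)&(P[...,2]<.068)&(abs(q[...,1])<.05)&(q[...,0]>-.03)&(q[...,0]<.155)
    print(n,'pack',np.percentile(q[m][:,0],[.5,99.5]).round(4),cv2.minAreaRect(q[m].astype(np.float32)),np.median(P[m][:,2]))
    for a,b in [(-.08,-.05),(-.015,.015),(.05,.08)]:
        m=ok&(q[...,0]>.186)&(q[...,0]<.205)&(q[...,1]>a)&(q[...,1]<b)&(P[...,2]<.1); print('  bar z',a,b,m.sum(),np.median(P[m][:,2]).round(4) if m.any() else 0)
    for nm,c in [('wheel_a',(.44,.08)),('beam',(.655,.007))]:
        for s in ('0','28'):
            w2=np.load(f'pics/{n}{s}.npz');P2=cloud(n,w2['d']);m=(w2['d']>0)&(P2[...,2]>.007)&(P2[...,2]<.03)&(abs(P2[...,0]-c[0])<.045)&(abs(P2[...,1]-c[1])<.075);
            if nm=='beam': m&=dock(P2)[...,1]<-.068
            print('  ',nm,s,m.sum(),P2[m].mean(0).round(4))
print(r.get_obs()['wrist_force'],r.get_obs()['eef_pos'])
E
```

```text
t: 23.25
eef_pos: [0.555, 0.0128, 0.2257]
tcp_rot: [-3.137, 0.001, 1.424]
wrist_force: [0.1, 0.6, 0.4]
width: 0.0006
scene pack [0.02   0.1488] ((0.08527451008558273, -0.0025878921151161194), (0.07950117439031601, 0.13200755417346954), 89.9208755493164) 0.06067960285976104
  bar z -0.08 -0.05 64 0.0504
  bar z -0.015 0.015 60 0.05
  bar z 0.05 0.08 47 0.051
   wheel_a 0 480 [0.446  0.0746 0.0217]
   wheel_a 28 507 [0.4472 0.0768 0.0213]
   beam 0 439 [0.6575 0.0026 0.0109]
   beam 28 445 [0.6575 0.0014 0.0111]
side pack [0.0192 0.1489] ((0.0861341580748558, 0.0006292201578617096), (0.07603172957897186, 0.13524121046066284), 89.81883239746094) 0.06186742282637647
  bar z -0.08 -0.05 48 0.0519
  bar z -0.015 0.015 50 0.0516
  bar z 0.05 0.08 56 0.0523
   wheel_a 0 579 [0.4431 0.0775 0.0218]
   wheel_a 28 569 [0.4427 0.0773 0.022 ]
   beam 0 378 [0.6543 0.0019 0.012 ]
   beam 28 380 [0.6543 0.0012 0.0119]
[ 0.16125886  0.26468207 -0.15359841] [0.55504774 0.01341338 0.2258703 ]
```

View pics/wrist28.png

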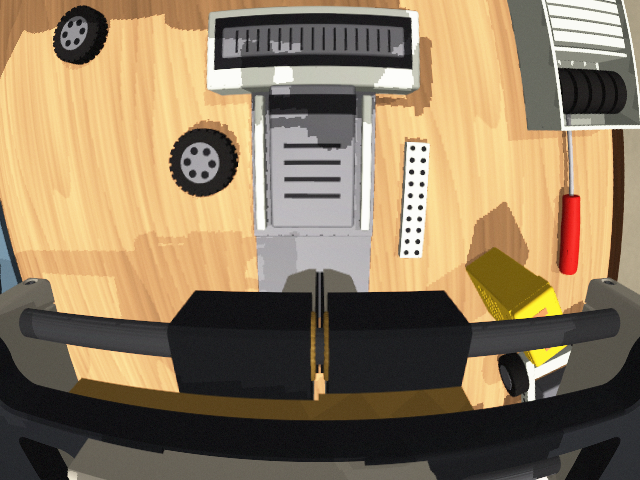

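View pics/scene28.png

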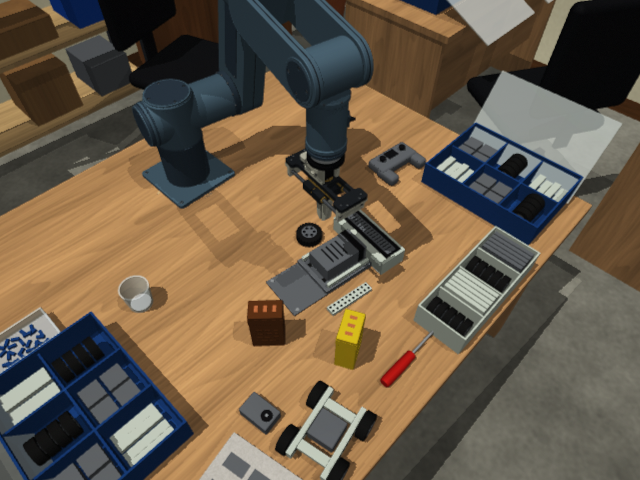

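The wrist view shows the pack lying straight between the rails, with its end against the head. The bar is level and down, and the neighbours have not moved. Handing in.

```bash
python3 -c "
from bench import r
print(r.close_job())"
```

```text
the job is handed in; nothing more can be done
None
```

The pack is on charge, and I handed the job in at about 23 s of the 56 s. I gripped it by its sides, slid it to the step and tipped it over the bed edge under control. I then pushed it home and pressed the bar at its centre.

**Pack:**
- It lies flat and square to within about 0.2°, 1–2 mm off the middle line.
- It spans about 19–149 mm along the dock. The final push met a rigid 17.6 N with no further travel, so the contact end is against the head.

**Bar:** It stayed down after release. Both ends and the middle read 50–52 mm above the desk, within 1 mm of each other. It bottomed at 52 mm with the press force rising to about 19 N.

**Other things:** The wheel beside the dock and the beam measured unmoved, within 1–2 mm of noise. The rest look unmoved in the pictures but were not measured. The robot ended clear of everything.

**What went less than smoothly:**
- On the first try the pack leaned forward instead of sliding, so I set it back upright and gripped it again.
- While sliding and tipping it, the gripper at times carried most of the pack's weight (4–6 N). During the tipping, surface fits showed it touching the bed edge to within 1 mm. During the slide I had no such check, so a brief lift-off of a fraction of a millimetre can't be ruled out.
- On release the fingers touched a rail or the dock lightly, at about 4 N.

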